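Lay out the number stairs

TASK

Lay the four yellow snap-cube trains on the number-stairs mat in order of length, one in each lane: the shortest in the outer lane beside the card with the short bar, the longest in the outer lane beside the card with the long bar. Each train lies flat and straight along the middle of its lane with one end on the thick black start line. Leave the marker mug standing where it is.

Things in the scene. Friction and masses are not known exactly. Their poses are not given: they have to be found in the camera images.
- train_2_mid (a point): Centre of the shortest train: a bar of two yellow plastic snap cubes joined end to end, 40 mm long, 20 mm wide and 20 mm high, with a small round stud (10 mm wide) that sticks out 5 mm more at one end. It lies flat. The point is half-way along the 40 mm and half-way up (10 mm above the underside); x runs along the bar towards the stud, z up. About 11 g.
- train_3_mid (a point): Centre of the three-cube train: a bar of three yellow plastic snap cubes joined end to end, 60 mm long, 20 mm wide and 20 mm high, with a small round stud (10 mm wide) that sticks out 5 mm more at one end. It lies flat. The point is half-way along the 60 mm and half-way up (10 mm above the underside); x runs along the bar towards the stud, z up. About 17 g.
- train_4_mid (a point): Centre of the four-cube train: a bar of four yellow plastic snap cubes joined end to end, 80 mm long, 20 mm wide and 20 mm high, with a small round stud (10 mm wide) that sticks out 5 mm more at one end. It lies flat. The point is half-way along the 80 mm and half-way up (10 mm above the underside); x runs along the bar towards the stud, z up. About 22 g.
- train_5_mid (a point): Centre of the longest train: a bar of five yellow plastic snap cubes joined end to end, 100 mm long, 20 mm wide and 20 mm high, with a small round stud (10 mm wide) that sticks out 5 mm more at one end. It lies flat. The point is half-way along the 100 mm and half-way up (10 mm above the underside); x runs along the bar towards the stud, z up. About 28 g.
- lane_a: Printed lane of the white mat (outer lane, before lane_b): one of four alike outlined strips, 36 x 120 mm, ruled every 20 mm, side by side at 60 mm pitch. Origin on the mat's surface (1.5 mm above the table), midway across the lane where it begins at the thick black start line that passes all four; x along the lane away from that line, y from lane_a towards lane_d, z up. Fixed.
- lane_b: Printed lane of the white mat (between lane_a and lane_c): one of four alike outlined strips, 36 x 120 mm, ruled every 20 mm, side by side at 60 mm pitch. Origin on the mat's surface (1.5 mm above the table), midway across the lane where it begins at the thick black start line that passes all four; x along the lane away from that line, y from lane_a towards lane_d, z up. Fixed.
- lane_c: Printed lane of the white mat (between lane_b and lane_d): one of four alike outlined strips, 36 x 120 mm, ruled every 20 mm, side by side at 60 mm pitch. Origin on the mat's surface (1.5 mm above the table), midway across the lane where it begins at the thick black start line that passes all four; x along the lane away from that line, y from lane_a towards lane_d, z up. Fixed.
- lane_d: Printed lane of the white mat (outer lane, after lane_c): one of four alike outlined strips, 36 x 120 mm, ruled every 20 mm, side by side at 60 mm pitch. Origin on the mat's surface (1.5 mm above the table), midway across the lane where it begins at the thick black start line that passes all four; x along the lane away from that line, y from lane_a towards lane_d, z up. Fixed.
- card_short: Flat white card, 76 x 46 mm, with a SHORT printed black bar (14 mm), on the mat beside an outer lane (lane_a or lane_d): the shortest train's end. A like card with a LONG bar (56 mm) lies beside the outer lane at the other end. Origin at its middle, on the mat, 60 mm sideways from its outer lane's middle line. Fixed, flush, nothing to bump into.
- marker_mug: Yellow mug full of white markers standing beyond the work: 80 mm wide (a handle reaches 70 mm out from the middle), markers up to 125 mm high. Origin at the middle of its underside, z up. Not to be moved.
There are look-alikes about, which are no part of the job. Leave any blue or pink look-alike of the part that bears train_5_mid alone.

How it is judged:
By the outcome, as a careful person would: the job done as asked, in the order asked, and still so for the second after the job is handed in, with the robot touching nothing.
It also fails if it takes over 93 s, if anything falls off the work surface, if the arm or the gripper's body presses on something with over 40 N, if the wrist force passes 120 N, or if a joint passes its speed limit or range.

ROBOT

A 7-joint arm with a two-finger parallel gripper is mounted at the origin on the work surface. World frame = base frame: x ahead of the robot, y to its left, z up, the work surface at z = 0. Lengths are in m, angles in rad, forces in N, time in s.
With the tool pointing down it reaches from about 0.425 to 0.875 m from the base axis. Payload 4.7 kg.
Tool frame: the origin (TCP) lies at the very end of the fingers, on their centre line; the grasp point (between the pads) lies 19 mm behind it; z points along the fingers, y is the line along which they close (so a half turn about z gives the same grasp; the last joint's range is limited). The gripper opens to 87 mm and grips with 3 to 60 N. Pads are 19 mm wide; open, the fingers measure 117 mm over their backs; the gripper's body (75 mm by 190 mm) begins 51 mm behind the grasp point.
Start: joints at [1.216, 0.321, -0.07, 1.45, 0.023, 1.371, -0.057], TCP at [0.234, -0.606, 0.223] pointing down, gripper open.
Joint ranges: [-2.86, 2.86], [-0.3, 2.09], [-1.38, 1.24], [0.06, 2.45], [-1.56, 4.7], [0.09, 2.05], [-2.69, 2.69]. Speed limits (rad/s): [2.57, 2.57, 3.14, 3.14, 3.14, 3.14, 3.14].

INTERFACE

Orientations are given as a rotation vector (axis times angle).
In Python, from bench import ctrl, vision gives the robot as it stands.
- The arm moves only by the tool jog_arm, never from a script. Its argument "increments" is a list of rows, each an object of numbers: "tx", "ty", "tz": the shift along the tool's x, y, z in mm; "wx", "wy", "wz": the turn, a rotation vector about the tool's x, y, z in rad; "gripper": the opening, from 0 (shut) to 1 (fully open). In form: [{"tx": .., "ty": .., "tz": .., "wx": .., "wy": .., "wz": .., "gripper": ..}, ...]. A call has exactly 5 rows; each row is the pose to reach, as a shift and turn from the pose commanded when the call began, along the tool's axes at that moment; what a row does not reach only later rows make up. A row lasts 1/12 s, in which the tool goes at most 41.7 mm and 7.16 degrees, less where a joint would pass 70% of its speed; a pose out of reach is approached as far as the arm can. A call with a gripper value outside its range is refused whole. The fingers move at their own pace and stop on an object; "grip_force" is the grip in N (left out, the last holds). Time passes only in rows, so rows that repeat a pose let the fingers close, or fill a call up. It gives the time, the measured TCP pose, the force, the opening and the grip force at its end, in the units of the state.
- ctrl.get_state(): the state, without advancing time (a new reading comes with each control period).
- vision.get_image(name): name is "scene" or "top" or "wrist"; returns a dict with "color" (400x640x3 uint8, blue, green, red), "fx", "fy", "cx", "cy" (pixels), "extrinsics" (4x4, takes a point from world to camera coordinates). Camera axes: x right, y down, z forward; pixel columns grow to the right and rows downward; lengths in m; the calibration is good to about 2 mm. The wrist camera is an equidistant fisheye: a pixel r from the principal point sees the ray r / f radians off the axis. A picture is of the moment at which its call begins. There is no depth.
- ctrl.close_job(): hands the job in; it is judged then, once.
Trained networks look in the newest picture that a camera, given by its name, has taken for a name from the list of things; names that differ only in an ending like _2 or _b are one class to them, and where a whole thing is asked for, a point or a joint stands for the part that bears it (a point fixed in the world has none). Each returns a list of dicts, best first, with "conf" (0 to 1); they miss things now and then, are a little off and sometimes report something else, mostly with a low value. They report only what shows in the picture. A call takes as long as a camera call. They do not tell look-alikes from the thing itself.
- vision.spot_in(camera, thing): "bbox" ([left, top, right, bottom] in pixels, round what is visible of it).
The state is a dict: "time": time; "joint_positions": joint angles; "qd": joint speeds; "joint_torque": joint torques, N m; "position": TCP position; "tool_rot": TCP orientation; "ft_force": force on the tool from outside, world axes, zero at the start; "torque": the same for the moment, N m; "grip_width": opening from 0.0 (shut) to 1.0 (fully open); "grip_force": force on a finger pad.
Only numpy, scipy, OpenCV 4.12 (cv2) and the standard library are available. Lean on these libraries where they do the work, as an engineer would, in place of code of your own. Each camera call takes 0.05 s, during which the arm holds its last target. There are 200 camera calls.

## Working session

There is one attempt and no reset: what is moved stays moved. The work goes in short steps, Python scripts to look and compute and a tool call to move; the robot and the scene stay as the last step left them, time stands still between calls to the robot, and variables do not carry over. Pictures are saved under pics/ and viewed, at most 14 in all, crops included, and the job is handed in when it is done.

Besides the shell and the picture viewer there is one more tool, called as a command line: name --argument value ..., lists and objects as JSON in quotes. jog_arm: Moves the arm, as the interface text tells. Its arguments: {"type":"object","properties":{"increments":{"type":"array"},"grip_force":{"type":"number"}},"required":["increments"]}

```bash
ls; mkdir -p pics
cat > h.py <<'E'
import numpy as np, cv2
from bench import ctrl, vision
def ray(im,uv,z):
    E=np.array(im["extrinsics"]);R=E[:3,:3];t=E[:3,3]
    d=np.array([(uv[0]-im["cx"])/im["fx"],(uv[1]-im["cy"])/im["fy"],1.])
    c=-R.T@t; d=R.T@d
    return c+d*(z-c[2])/d[2]
E
python3 - <<'E'
from h import *
for n in("top","scene"):
    im=vision.get_image(n);cv2.imwrite(f"pics/{n}0.png",im["color"]);print(n,im["fx"],im["cx"],im["cy"],np.array(im["extrinsics"]).round(3).tolist())
    for t in("train_5_mid","card_short","marker_mug","lane_a"):
        print(t,[(np.round(d["bbox"]).tolist(),round(d["conf"],2)) for d in vision.spot_in(n,t)])
s=ctrl.get_state();print(s["time"],s["position"],s["tool_rot"])
E
```

```text
pics
top 519.2858931532352 316.818727710225 203.97421771468498 [[0.018, -1.0, 0.002, 0.046], [-0.991, -0.018, -0.131, 0.628], [0.131, 0.001, -0.991, 1.26], [0.0, 0.0, 0.0, 1.0]]
train_5_mid [([141.0, 159.0, 178.0, 179.0], 0.87), ([153.0, 219.0, 190.0, 243.0], 0.79), ([362.0, 223.0, 383.0, 256.0], 0.67), ([254.0, 148.0, 292.0, 163.0], 0.59), ([208.0, 200.0, 247.0, 228.0], 0.53)]
card_short [([364.0, 222.0, 380.0, 252.0], 0.59)]
marker_mug [([329.0, 129.0, 369.0, 165.0], 0.76)]
lane_a [([453.0, 263.0, 455.0, 272.0], 0.63), ([451.0, 238.0, 448.0, 239.0], 0.49)]
scene 372.4628350661768 319.7863851210742 193.82954966463276 [[-0.163, 0.986, -0.016, 0.06], [0.755, 0.114, -0.646, -0.441], [-0.635, -0.118, -0.763, 1.596], [0.0, 0.0, 0.0, 1.0]]
train_5_mid [([343.0, 236.0, 378.0, 252.0], 0.88), ([444.0, 238.0, 480.0, 253.0], 0.81), ([426.0, 189.0, 459.0, 210.0], 0.77)]
card_short [([276.0, 172.0, 298.0, 192.0], 0.56)]
marker_mug [([268.0, 204.0, 307.0, 248.0], 0.95)]
lane_a []
0.5 [ 0.2342908  -0.60630421  0.2225497 ] [ 3.08831563e+00  5.76017233e-01 -6.95235648e-05]
```

View pics/top0.png

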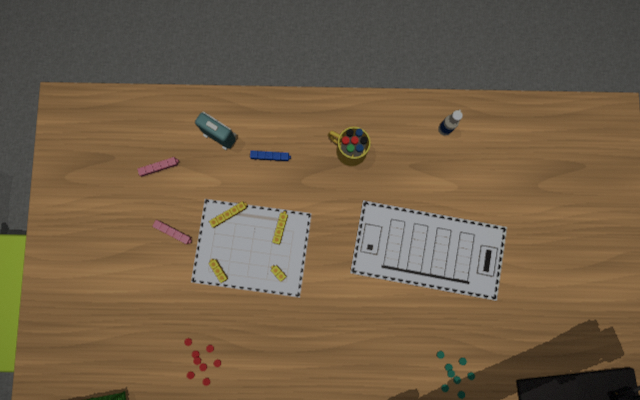

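Run:
```python
from h import *
c=cv2.imread("pics/top0.png")[110:310,120:520];cv2.imwrite("pics/topc.png",cv2.resize(c,None,fx=2,fy=2,interpolation=cv2.INTER_CUBIC))
```

```text
(no output)
```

View pics/topc.png

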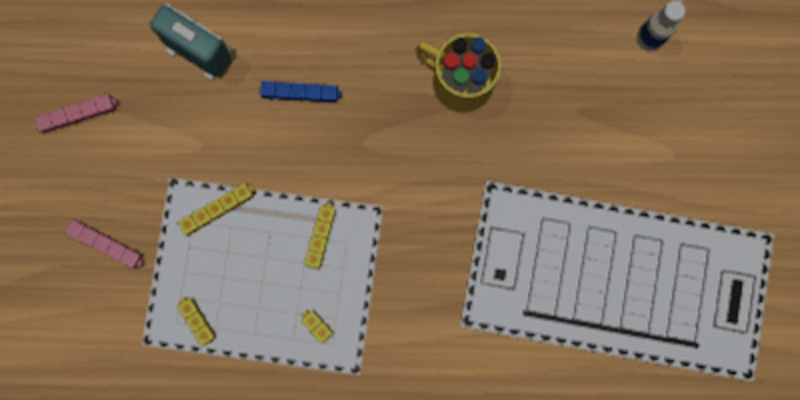

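The top view shows the four yellow trains on the tray mat: 5-cube at (228,215), 4 at (280,227), 3 at (218,270) and 2 at (279,272). The short card is at (370,242) on the left of the stairs mat and the long card at (487,260) on the right. The start line runs along the bottom, from (383,266) to (468,282).

Things that could be mistaken for the trains: pink bars at (158,166) and (172,232), a blue bar at (270,156), and the yellow mug at (350,143). I choose the yellow bars on the tray mat.

```bash
cat > fit.py <<'E'
from h import *
from scipy.optimize import minimize
S=4
def proj(im,P):
    E=np.array(im["extrinsics"]);q=np.c_[P,np.ones(len(P))]@E[:3].T
    return np.c_[im["fx"]*q[:,0]/q[:,2]+im["cx"],im["fy"]*q[:,1]/q[:,2]+im["cy"]]
def mask(im):
    b=cv2.resize(im["color"],None,fx=S,fy=S,interpolation=cv2.INTER_LINEAR)
    h=cv2.cvtColor(b,cv2.COLOR_BGR2HSV)
    return cv2.inRange(h,(20,120,60),(35,255,255))
def pose(p): 
    c,s=np.cos(p[2]),np.sin(p[2]);return lambda P:np.c_[p[0]+c*P[:,0]-s*P[:,1],p[1]+s*P[:,0]+c*P[:,1],P[:,2]]
def fit_train(im,M,n,p0,zb=.0015):
    L=n*.01
    box=np.array([[x,y,z] for x in(-L,L) for y in(-.01,.01) for z in(0,.02)])+[0,0,zb]
    st=np.array([[x,y,z] for x in(L,L+.005) for y in(-.0045,.0045) for z in(.0055,.0145)])+[0,0,zb]
    uv=proj(im,np.array([[p0[0],p0[1],.01]]))[0]
    x0,y0=int((uv[0]-45)*S),int((uv[1]-45)*S);W=90*S;m=M[y0:y0+W,x0:x0+W]>0
    # keep only component near centre
    k,lab=cv2.connectedComponents(m.astype(np.uint8));d=cv2.distanceTransform((~m).astype(np.uint8),1 and cv2.DIST_L2,3)
    ys,xs=np.nonzero(m);i=np.argmin((xs-W/2)**2+(ys-W/2)**2);m=lab==lab[ys[i],xs[i]]
    def cost(p):
        r=np.zeros(m.shape,np.uint8)
        for B in(box,st):
            q=((proj(im,pose(p)(B))+.5)*S-.5-[x0,y0])
            cv2.fillConvexPoly(r,np.round(cv2.convexHull(q.astype(np.float32))*16).astype(np.int32),1,shift=4)
        r=r>0
        return 1-(r&m).sum()/(r|m).sum()
    best=None
    for a in(0,np.pi):
        p=np.array([p0[0],p0[1],p0[2]+a])
        for _ in range(3):
            s=np.array([p+np.zeros(3)]+[p+e for e in np.diag([.004,.004,.08])])
            o=minimize(cost,p,method="Nelder-Mead",options=dict(initial_simplex=s,xatol=1e-5,fatol=1e-5));p=o.x
        print("  ",n,p.round(4),round(o.fun,3))
        if best is None or o.fun<best[1]: best=(p,o.fun)
    return best[0]
def fit_mat(im,p0):
    g=cv2.cvtColor(im["color"],cv2.COLOR_BGR2GRAY).astype(np.float32)
    P=[]
    t=np.linspace(0,.12,60)
    for k in range(4):
        for s in(-.018,.018): P+=[[x,.06*k+s,.0015] for x in t]
        P+=[[.12,.06*k+y,.0015] for y in np.linspace(-.018,.018,20)]
    P=np.array(P)
    def cost(p):
        q=proj(im,pose(p)(P)).astype(np.float32);return cv2.remap(g,q[None,:,0],q[None,:,1],cv2.INTER_LINEAR).mean()
    best=None
    for dx in np.arange(-.008,.009,.004):
     for dy in np.arange(-.008,.009,.004):
        p=np.array(p0)+[dx,dy,0];s=np.array([p]+[p+e for e in np.diag([.003,.003,.03])])
        o=minimize(cost,p,method="Nelder-Mead",options=dict(initial_simplex=s,xatol=1e-5,fatol=1e-4))
        if best is None or o.fun<best[1]: best=(o.x,o.fun)
    print("mat",best[0].round(4),best[1]);return best[0]
E
python3 - <<'E'
from fit import *
im=vision.get_image("top");M=mask(im)
w=lambda u,v,z:ray(im,(120+u/2,110+v/2),z)
a,b=w(685,343,.0015),w(540,316,.0015)
yaw=np.arctan2(*( (b-a)[[1,0]]))-np.pi/2
print(a,b,np.linalg.norm(a-b),yaw)
mp=fit_mat(im,[a[0],a[1],yaw])
out=im["color"].copy();big=cv2.resize(out,None,fx=4,fy=4,interpolation=cv2.INTER_CUBIC)
for k in range(4):
    P=np.array([[0,-.018,0],[.12,-.018,0],[.12,.018,0],[0,.018,0]])+[0,.06*k,.0015]
    cv2.polylines(big,[np.round((proj(im,pose(mp)(P))+.5)*4).astype(int).astype(np.int32)],True,(0,0,255))
for n,e0,e1 in((2,(325,338),(306,315)),(3,(205,340),(184,303)),(4,(313,265),(327,206)),(5,(183,228),(252,188))):
    A,B=w(*e0,.0115),w(*e1,.0115);c=(A+B)/2
    p=fit_train(im,M,n,[c[0],c[1],np.arctan2(B[1]-A[1],B[0]-A[0])]);print(n,p.round(4))
    L=n*.01;P=np.array([[-L,-.01,.0215],[L,-.01,.0215],[L,0,.0215],[L+.005,0,.0215],[L,0,.0215],[L,.01,.0215],[-L,.01,.0215]])
    cv2.polylines(big,[np.round((proj(im,pose(p)(P))+.5)*4).astype(np.int32)],True,(0,0,255))
print("mug",ray(im,(350,150),0))
cv2.imwrite("pics/fit.png",np.hstack([big[780:1160,780:1180],cv2.resize(big[780:1200,1400:2040],(400,380))]))
E
```

```text
[ 0.4404149  -0.31583987  0.0015    ] [ 0.47107772 -0.13209922  0.0015    ] 0.18628160768388397 -0.16535720152356004
mat [ 0.0154 -0.2699  0.0622] 0.0
   2 [0.4532 0.151  0.7769] 0.231
   2 [0.4561 0.152  3.8749] 0.245
2 [0.4532 0.151  0.7769]
   3 [0.4576 0.3037 0.563 ] 0.231
   3 [0.4588 0.304  3.7724] 0.227
3 [0.4588 0.304  3.7724]
   4 [ 0.5676  0.1499 -0.2403] 0.218
   4 [0.5701 0.1501 2.8996] 0.234
4 [ 0.5676  0.1499 -0.2403]
   5 [ 0.6011  0.2832 -0.9851] 0.219
   5 [0.6014 0.282  2.1638] 0.224
5 [ 0.6011  0.2832 -0.9851]
mug [ 0.77642406 -0.02756705  0.        ]
```

View pics/fit.png

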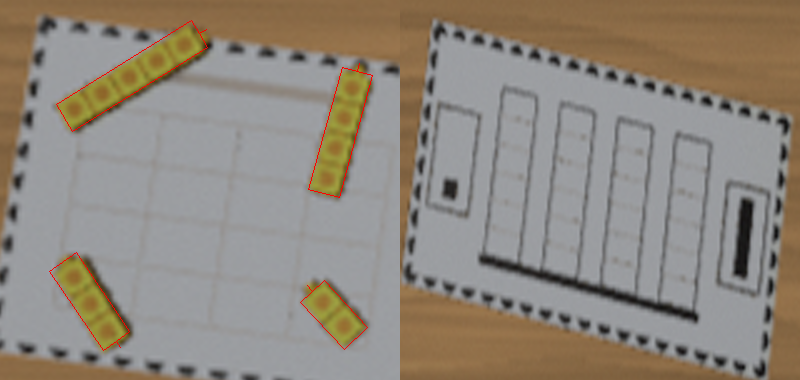

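The fitted outlines sit well on the four trains. The mat fit drifted out of the picture and which end carries the stud is still unsure, so I'll fix the mask and the border handling.

```bash
sed -i 's/cv2.INTER_LINEAR).mean()/cv2.INTER_LINEAR,borderMode=cv2.BORDER_CONSTANT,borderValue=255).mean()+1e3*max(0,abs(p[2]-p0[2])-.1)+1e4*max(0,np.hypot(*(p[:2]-np.array(p0)[:2]))-.015)/; s/return cv2.inRange(h,(20,120,60),(35,255,255))/m=cv2.inRange(h,(12,110,60),(38,255,255));return cv2.morphologyEx(m,cv2.MORPH_CLOSE,np.ones((9,9),np.uint8))/' fit.py
python3 - <<'E'
from fit import *
im=vision.get_image("top");M=mask(im)
w=lambda u,v,z:ray(im,(120+u/2,110+v/2),z)
mp=fit_mat(im,[.4404,-.3158,-.1654])
big=cv2.resize(im["color"],None,fx=4,fy=4,interpolation=cv2.INTER_CUBIC);raw=cv2.resize(im["color"],None,fx=8,fy=8,interpolation=cv2.INTER_CUBIC)
for k in range(4):
    P=np.array([[0,-.018,0],[.12,-.018,0],[.12,.018,0],[0,.018,0]])+[0,.06*k,.0015]
    cv2.polylines(big,[np.round((proj(im,pose(mp)(P))+.5)*4).astype(np.int32)],True,(0,0,255))
    print(k,pose(mp)(np.array([[0,.06*k,0]])).round(4))
t=[]
for n,p in((2,[.4532,.151,.7769]),(3,[.4582,.304,.6]),(4,[.568,.15,-.24]),(5,[.601,.283,-.985])):
    p=fit_train(im,M,n,p);print(n,p.round(4))
    u=(proj(im,np.array([[p[0],p[1],.0115]]))[0]*8).astype(int);t.append(raw[u[1]-190:u[1]+190,u[0]-195:u[0]+195])
a=cv2.resize(np.vstack([np.hstack(t[:2]),np.hstack(t[2:])]),(500,500))
cv2.imwrite("pics/fit2.png",np.hstack([a,cv2.resize(big[780:1200,1480:1940],(300,500))]))
E
```

```text
mat [ 0.4447 -0.3094 -0.1677] 116.40860748291016
0 [[ 0.4447 -0.3094  0.    ]]
1 [[ 0.4547 -0.2502  0.    ]]
2 [[ 0.4647 -0.1911  0.    ]]
3 [[ 0.4748 -0.1319  0.    ]]
   2 [0.4531 0.1512 0.7363] 0.18
   2 [0.4553 0.1531 3.9779] 0.187
2 [0.4531 0.1512 0.7363]
   3 [0.458  0.303  0.6069] 0.173
   3 [0.4589 0.3043 3.7837] 0.175
3 [0.458  0.303  0.6069]
   4 [ 0.5669  0.1499 -0.215 ] 0.167
   4 [0.5696 0.149  2.889 ] 0.186
4 [ 0.5669  0.1499 -0.215 ]
   5 [ 0.6037  0.2803 -0.9617] 0.921
   5 [0.6056 0.2776 2.1825] 0.921
5 [ 0.6037  0.2803 -0.9617]
```

View pics/fit2.png

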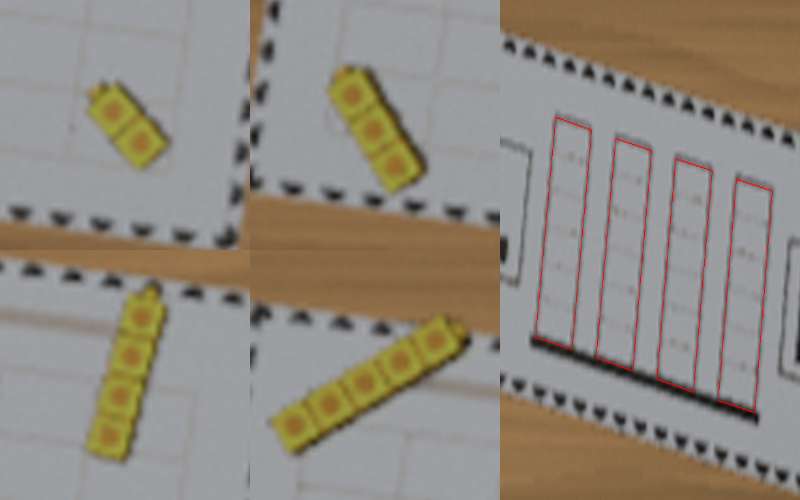

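All four studs are at the upper end in the image, so each train is carried stud-forward and its flat end goes on the start line. The red lane outlines match the print. I'll plan the first reach, to the 2-cube train.

```bash
cat > plan.py <<'E'
from h import *
import sys,json
from scipy.spatial.transform import Rotation as Ro
def now():
    s=ctrl.get_state();X=Ro.from_rotvec(s["tool_rot"]).as_matrix();p=s["position"]
    print("t %.2f pos %s head %.3f grip %.3f zdown %s f %s gf %.1f"%(s["time"],np.round(p,4),np.arctan2(X[1,0],X[0,0]),s["grip_width"],X[:,2].round(3),np.round(s["ft_force"],1),s["grip_force"]))
    return np.array(p),np.arctan2(X[1,0],X[0,0])
def plan(ws,step=.2,turn=.6,rd=1):
    p,h=now()
    for w in ws:
        w=np.array(w,float);d=w[:3]-p;dh=w[3]-h
        dh=(dh+np.pi)%(2*np.pi)-np.pi
        n=max(1,int(np.ceil(max(np.linalg.norm(d)/step,abs(dh)/turn-1e-6))));p0,h0=p,h
        for i in range(1,n+1):
            e=p0+d*i/n-p;c,s=np.cos(h),np.sin(h)
            t=np.round(np.array([c*e[0]+s*e[1],s*e[0]-c*e[1],-e[2]])*1000/rd)*rd
            wz=round(h-(h0+dh*i/n),2)
            p=p+np.array([c*t[0]+s*t[1],s*t[0]-c*t[1],-t[2]])/1000;h-=wz
            print("  tx %g ty %g tz %g wz %g -> %s %.3f"%(*t,wz,p.round(4),h))
E
python3 -c "
from plan import *
plan([(.48,-.25,.2,.6),(.4532,.151,.12,.777),(.4532,.151,.05,.777)])"
```

```text
t 0.60 pos [ 0.2343 -0.6063  0.2226] head 0.369 grip 1.001 zdown [ 0. -0. -1.] f [-0.4 -0.7 -0.7] gf 0.0
  tx 119 ty -81 tz 8 wz -0.08 -> [ 0.3161 -0.4879  0.2146] 0.449
  tx 126 ty -72 tz 7 wz -0.07 -> [ 0.3984 -0.3683  0.2076] 0.519
  tx 130 ty -62 tz 8 wz -0.08 -> [ 0.4805 -0.25    0.1996] 0.599
  tx 68 ty -116 tz 27 wz -0.06 -> [ 0.4713 -0.1159  0.1726] 0.659
  tx 74 ty -111 tz 26 wz -0.06 -> [0.4619 0.0172 0.1466] 0.719
  tx 82 ty -106 tz 27 wz -0.06 -> [0.4538 0.151  0.1196] 0.779
  tx -0 ty -0 tz 70 wz 0 -> [0.4538 0.151  0.0496] 0.779
```

jog_arm --increments '[{"tx": 119,"ty": -81,"tz": 8,"wz": -0.08,"gripper": 0.55},{"tx": 119,"ty": -81,"tz": 8,"wz": -0.08,"gripper": 0.55},{"tx": 119,"ty": -81,"tz": 8,"wz": -0.08,"gripper": 0.55},{"tx": 119,"ty": -81,"tz": 8,"wz": -0.08,"gripper": 0.55},{"tx": 119,"ty": -81,"tz": 8,"wz": -0.08,"gripper": 0.55}]'

```text
validation failed for argument at $.in...
```

jog_arm --increments '[{"tx": 126,"ty": -72,"tz": 7,"wz": -0.07,"gripper": 0.55},{"tx": 126,"ty": -72,"tz": 7,"wz": -0.07,"gripper": 0.55},{"tx": 126,"ty": -72,"tz": 7,"wz": -0.07,"gripper": 0.55},{"tx": 126,"ty": -72,"tz": 7,"wz": -0.07,"gripper": 0.55},{"tx": 126,"ty": -72,"tz": 7,"wz": -0.07,"gripper": 0.55}]'

```text
validation failed for argument at $.in...
```

jog_arm --increments '[{"tx": 130,"ty": -62,"tz": 8,"wz": -0.08,"gripper": 0.55},{"tx": 130,"ty": -62,"tz": 8,"wz": -0.08,"gripper": 0.55},{"tx": 130,"ty": -62,"tz": 8,"wz": -0.08,"gripper": 0.55},{"tx": 130,"ty": -62,"tz": 8,"wz": -0.08,"gripper": 0.55},{"tx": 130,"ty": -62,"tz": 8,"wz": -0.08,"gripper": 0.55}]'

```text
validation failed for argument at $.in...
```

jog_arm --increments '[{"tx": 119,"ty": -81,"tz": 8,"wx": 0,"wy": 0,"wz": -0.08,"gripper": 0.55},{"tx": 119,"ty": -81,"tz": 8,"wx": 0,"wy": 0,"wz": -0.08,"gripper": 0.55},{"tx": 119,"ty": -81,"tz": 8,"wx": 0,"wy": 0,"wz": -0.08,"gripper": 0.55},{"tx": 119,"ty": -81,"tz": 8,"wx": 0,"wy": 0,"wz": -0.08,"gripper": 0.55},{"tx": 119,"ty": -81,"tz": 8,"wx": 0,"wy": 0,"wz": -0.08,"gripper": 0.55}]'

```text
time: 1.02
position: [0.3212, -0.4825, 0.2149]
tool_rot: [-3.058, -0.713, -0.004]
ft_force: [0.3, 0.2, -0.6]
grip_width: 0.704
grip_force: 0.0
```

jog_arm --increments '[{"tx": 126,"ty": -72,"tz": 7,"wx": 0,"wy": 0,"wz": -0.07,"gripper": 0.55},{"tx": 126,"ty": -72,"tz": 7,"wx": 0,"wy": 0,"wz": -0.07,"gripper": 0.55},{"tx": 126,"ty": -72,"tz": 7,"wx": 0,"wy": 0,"wz": -0.07,"gripper": 0.55},{"tx": 126,"ty": -72,"tz": 7,"wx": 0,"wy": 0,"wz": -0.07,"gripper": 0.55},{"tx": 126,"ty": -72,"tz": 7,"wx": 0,"wy": 0,"wz": -0.07,"gripper": 0.55}]'

```text
time: 1.43
position: [0.4023, -0.3632, 0.2079]
tool_rot: [-3.032, -0.819, -0.003]
ft_force: [0.7, 0.0, -0.5]
grip_width: 0.555
grip_force: 0.0
```

jog_arm --increments '[{"tx": 130,"ty": -62,"tz": 8,"wx": 0,"wy": 0,"wz": -0.08,"gripper": 0.55},{"tx": 130,"ty": -62,"tz": 8,"wx": 0,"wy": 0,"wz": -0.08,"gripper": 0.55},{"tx": 130,"ty": -62,"tz": 8,"wx": 0,"wy": 0,"wz": -0.08,"gripper": 0.55},{"tx": 130,"ty": -62,"tz": 8,"wx": 0,"wy": 0,"wz": -0.08,"gripper": 0.55},{"tx": 130,"ty": -62,"tz": 8,"wx": 0,"wy": 0,"wz": -0.08,"gripper": 0.55}]'

```text
time: 1.85
position: [0.4834, -0.2454, 0.1997]
tool_rot: [-2.997, -0.938, -0.003]
ft_force: [0.1, 0.1, 0.8]
grip_width: 0.551
grip_force: 0.0
```

jog_arm --increments '[{"tx": 68,"ty": -116,"tz": 27,"wx": 0,"wy": 0,"wz": -0.06,"gripper": 0.55},{"tx": 68,"ty": -116,"tz": 27,"wx": 0,"wy": 0,"wz": -0.06,"gripper": 0.55},{"tx": 68,"ty": -116,"tz": 27,"wx": 0,"wy": 0,"wz": -0.06,"gripper": 0.55},{"tx": 68,"ty": -116,"tz": 27,"wx": 0,"wy": 0,"wz": -0.06,"gripper": 0.55},{"tx": 68,"ty": -116,"tz": 27,"wx": 0,"wy": 0,"wz": -0.06,"gripper": 0.55}]'

```text
time: 2.27
position: [0.4707, -0.1135, 0.1722]
tool_rot: [-2.97, -1.023, 0.001]
ft_force: [-0.5, 0.0, 0.3]
grip_width: 0.545
grip_force: 0.0
```

jog_arm --increments '[{"tx": 74,"ty": -111,"tz": 26,"wx": 0,"wy": 0,"wz": -0.06,"gripper": 0.55},{"tx": 74,"ty": -111,"tz": 26,"wx": 0,"wy": 0,"wz": -0.06,"gripper": 0.55},{"tx": 74,"ty": -111,"tz": 26,"wx": 0,"wy": 0,"wz": -0.06,"gripper": 0.55},{"tx": 74,"ty": -111,"tz": 26,"wx": 0,"wy": 0,"wz": -0.06,"gripper": 0.55},{"tx": 74,"ty": -111,"tz": 26,"wx": 0,"wy": 0,"wz": -0.06,"gripper": 0.55}]'

```text
time: 2.68
position: [0.4619, 0.0186, 0.1465]
tool_rot: [2.939, 1.111, 0.0]
ft_force: [-0.1, -0.3, 0.3]
grip_width: 0.548
grip_force: 0.0
```

jog_arm --increments '[{"tx": 82,"ty": -106,"tz": 27,"wx": 0,"wy": 0,"wz": -0.06,"gripper": 0.55},{"tx": 82,"ty": -106,"tz": 27,"wx": 0,"wy": 0,"wz": -0.06,"gripper": 0.55},{"tx": 82,"ty": -106,"tz": 27,"wx": 0,"wy": 0,"wz": -0.06,"gripper": 0.55},{"tx": 82,"ty": -106,"tz": 27,"wx": 0,"wy": 0,"wz": -0.06,"gripper": 0.55},{"tx": 82,"ty": -106,"tz": 27,"wx": 0,"wy": 0,"wz": -0.06,"gripper": 0.55}]'

```text
time: 3.1
position: [0.4545, 0.152, 0.1195]
tool_rot: [-2.904, -1.196, -0.001]
ft_force: [0.2, 0.2, -0.3]
grip_width: 0.552
grip_force: 0.0
```

jog_arm --increments '[{"tx": 0,"ty": 0,"tz": 0,"wx": 0,"wy": 0,"wz": 0,"gripper": 0.55},{"tx": 0,"ty": 0,"tz": 0,"wx": 0,"wy": 0,"wz": 0,"gripper": 0.55},{"tx": 0,"ty": 0,"tz": 0,"wx": 0,"wy": 0,"wz": 0,"gripper": 0.55},{"tx": 0,"ty": 0,"tz": 0,"wx": 0,"wy": 0,"wz": 0,"gripper": 0.55},{"tx": 0,"ty": 0,"tz": 0,"wx": 0,"wy": 0,"wz": 0,"gripper": 0.55}]'

```text
time: 3.52
position: [0.4543, 0.1495, 0.1197]
tool_rot: [2.907, 1.189, 0.0]
ft_force: [0.3, -0.1, 0.1]
grip_width: 0.549
grip_force: 0.0
```

```bash
python3 -c "
from plan import *
im=vision.get_image('wrist');cv2.imwrite('pics/w1.png',im['color'])
plan([(.4532,.151,.05,.777),(.4532,.151,.005,.777)])"
```

```text
t 3.57 pos [0.4542 0.1499 0.1197] head 0.777 grip 0.550 zdown [ 0. -0. -1.] f [ 0.8 -0.2  0.5] gf 0.0
  tx 0 ty -1 tz 70 wz 0 -> [0.4535 0.1506 0.0497] 0.777
  tx 0 ty -0 tz 45 wz 0 -> [0.4535 0.1506 0.0047] 0.777
```

View pics/w1.png

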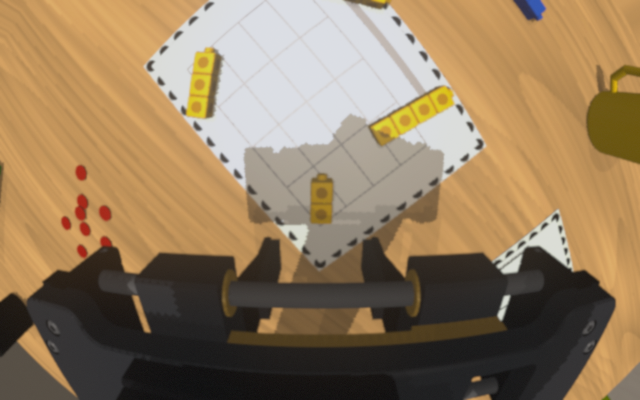

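The wrist view shows the 2-cube train at (321,200), upright between the fingers (270–378 px) with its stud facing away. The grasp is aligned, so I'll go down and grip.

jog_arm --increments '[{"tx": 0,"ty": -1,"tz": 40,"wx": 0,"wy": 0,"wz": 0,"gripper": 0.55},{"tx": 0,"ty": -1,"tz": 80,"wx": 0,"wy": 0,"wz": 0,"gripper": 0.55},{"tx": 0,"ty": -1,"tz": 105,"wx": 0,"wy": 0,"wz": 0,"gripper": 0.55},{"tx": 0,"ty": -1,"tz": 114,"wx": 0,"wy": 0,"wz": 0,"gripper": 0.55},{"tx": 0,"ty": -1,"tz": 114,"wx": 0,"wy": 0,"wz": 0,"gripper": 0.55}]'

```text
time: 3.98
position: [0.4512, 0.151, 0.0036]
tool_rot: [-2.905, -1.192, 0.007]
ft_force: [-0.9, -0.2, -0.5]
grip_width: 0.553
grip_force: 0.0
```

jog_arm --increments '[{"tx": 0,"ty": 0,"tz": 0,"wx": 0,"wy": 0,"wz": 0,"gripper": 0.4},{"tx": 0,"ty": 0,"tz": 0,"wx": 0,"wy": 0,"wz": 0,"gripper": 0.3},{"tx": 0,"ty": 0,"tz": 0,"wx": 0,"wy": 0,"wz": 0,"gripper": 0.15},{"tx": 0,"ty": 0,"tz": 0,"wx": 0,"wy": 0,"wz": 0,"gripper": 0.15},{"tx": 0,"ty": 0,"tz": 0,"wx": 0,"wy": 0,"wz": 0,"gripper": 0.15}]' --grip_force 12

```text
time: 4.4
position: [0.454, 0.1517, 0.0066]
tool_rot: [2.906, 1.192, 0.003]
ft_force: [-0.3, -0.1, 0.0]
grip_width: 0.26
grip_force: 0.1
```

```bash
python3 -c "
from plan import *
p,h=now()
plan([(p[0],p[1],.1,h),(.4945,-.1352,.1,-.168),(.4945,-.1352,.006,-.168)])"
```

```text
t 4.40 pos [0.454  0.1517 0.0066] head 0.779 grip 0.260 zdown [ 0.002 -0.    -1.   ] f [-0.3 -0.1  0. ] gf 0.1
t 4.40 pos [0.454  0.1517 0.0066] head 0.779 grip 0.260 zdown [ 0.002 -0.    -1.   ] f [-0.3 -0.1  0. ] gf 0.1
  tx 0 ty 0 tz -93 wz 0 -> [0.454  0.1517 0.0996] 0.779
  tx -86 ty 116 tz -0 wz 0.47 -> [0.4742 0.0087 0.0996] 0.309
  tx -24 ty 143 tz -0 wz 0.48 -> [ 0.4948 -0.1348  0.0996] -0.171
  tx -0 ty 0 tz 94 wz -0 -> [ 0.4948 -0.1348  0.0056] -0.171
```

jog_arm --increments '[{"tx": 0,"ty": 0,"tz": 0,"wx": 0,"wy": 0,"wz": 0,"gripper": 0.15},{"tx": 0,"ty": 0,"tz": 0,"wx": 0,"wy": 0,"wz": 0,"gripper": 0.15},{"tx": 0,"ty": 0,"tz": 0,"wx": 0,"wy": 0,"wz": 0,"gripper": 0.15},{"tx": 0,"ty": 0,"tz": 0,"wx": 0,"wy": 0,"wz": 0,"gripper": 0.15},{"tx": 0,"ty": 0,"tz": 0,"wx": 0,"wy": 0,"wz": 0,"gripper": 0.15}]'

```text
time: 4.82
position: [0.4539, 0.1517, 0.0064]
tool_rot: [2.906, 1.192, 0.002]
ft_force: [-1.1, -0.3, 5.8]
grip_width: 0.228
grip_force: 12.0
```

jog_arm --increments '[{"tx": 0,"ty": 0,"tz": -15,"wx": 0,"wy": 0,"wz": 0,"gripper": 0.15},{"tx": 0,"ty": 0,"tz": -45,"wx": 0,"wy": 0,"wz": 0,"gripper": 0.15},{"tx": 0,"ty": 0,"tz": -75,"wx": 0,"wy": 0,"wz": 0,"gripper": 0.15},{"tx": 0,"ty": 0,"tz": -95,"wx": 0,"wy": 0,"wz": 0,"gripper": 0.15},{"tx": 0,"ty": 0,"tz": -95,"wx": 0,"wy": 0,"wz": 0,"gripper": 0.15}]'

```text
time: 5.23
position: [0.4561, 0.1527, 0.1047]
tool_rot: [2.904, 1.192, 0.012]
ft_force: [0.8, 0.3, -0.3]
grip_width: 0.228
grip_force: 12.0
```

jog_arm --increments '[{"tx": -18,"ty": 24,"tz": 0,"wx": 0,"wy": 0,"wz": 0.1,"gripper": 0.15},{"tx": -36,"ty": 48,"tz": 0,"wx": 0,"wy": 0,"wz": 0.2,"gripper": 0.15},{"tx": -54,"ty": 72,"tz": 0,"wx": 0,"wy": 0,"wz": 0.3,"gripper": 0.15},{"tx": -70,"ty": 94,"tz": 0,"wx": 0,"wy": 0,"wz": 0.4,"gripper": 0.15},{"tx": -86,"ty": 116,"tz": 0,"wx": 0,"wy": 0,"wz": 0.47,"gripper": 0.15}]'

```text
time: 5.65
position: [0.4727, 0.0071, 0.0997]
tool_rot: [3.105, 0.475, -0.002]
ft_force: [1.1, -0.3, -0.6]
grip_width: 0.232
grip_force: 12.0
```

jog_arm --increments '[{"tx": -5,"ty": 32,"tz": 0,"wx": 0,"wy": 0,"wz": 0.11,"gripper": 0.15},{"tx": -11,"ty": 64,"tz": 0,"wx": 0,"wy": 0,"wz": 0.22,"gripper": 0.15},{"tx": -17,"ty": 96,"tz": 0,"wx": 0,"wy": 0,"wz": 0.33,"gripper": 0.15},{"tx": -21,"ty": 125,"tz": 0,"wx": 0,"wy": 0,"wz": 0.43,"gripper": 0.15},{"tx": -24,"ty": 143,"tz": 0,"wx": 0,"wy": 0,"wz": 0.48,"gripper": 0.15}]'

```text
time: 6.07
position: [0.4933, -0.1385, 0.0995]
tool_rot: [3.128, -0.281, -0.002]
ft_force: [0.5, -0.5, 0.2]
grip_width: 0.229
grip_force: 12.0
```

jog_arm --increments '[{"tx": 0,"ty": 0,"tz": 20,"wx": 0,"wy": 0,"wz": 0,"gripper": 0.15},{"tx": 0,"ty": 0,"tz": 40,"wx": 0,"wy": 0,"wz": 0,"gripper": 0.15},{"tx": 0,"ty": 0,"tz": 60,"wx": 0,"wy": 0,"wz": 0,"gripper": 0.15},{"tx": 0,"ty": 0,"tz": 60,"wx": 0,"wy": 0,"wz": 0,"gripper": 0.15},{"tx": 0,"ty": 0,"tz": 60,"wx": 0,"wy": 0,"wz": 0,"gripper": 0.15}]'

```text
time: 6.48
position: [0.4927, -0.1338, 0.0393]
tool_rot: [-3.129, 0.266, 0.005]
ft_force: [0.9, 0.3, -0.4]
grip_width: 0.227
grip_force: 12.0
```

```bash
python3 -c "
from plan import *
im=vision.get_image('wrist');a=im['color'][0:300]
im=vision.get_image('top');b=cv2.resize(im['color'][200:300,350:510],(640,400));cv2.imwrite('pics/w2.png',np.vstack([a,b])[:600] if 0 else cv2.resize(np.vstack([a,b]),(548,600)))
plan([(.4945,-.1352,.006,-.168)],rd=.5)"
```

```text
t 6.58 pos [ 0.4947 -0.1345  0.0413] head -0.170 grip 0.227 zdown [ 0.001 -0.    -1.   ] f [-0.   0.1  0.5] gf 12.0
  tx -0 ty 0.5 tz 35.5 wz -0 -> [ 0.4946 -0.135   0.0058] -0.170
```

View pics/w2.png

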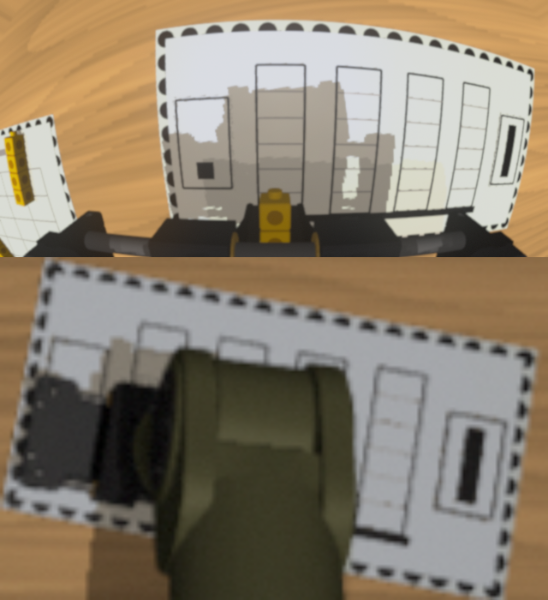

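The 2-cube train is held square over the lane beside the short card. In the wrist view (upper half) it is at (274,215). I'll lower, release and lift.

jog_arm --increments '[{"tx": 0,"ty": 0.5,"tz": 15,"wx": 0,"wy": 0,"wz": 0,"gripper": 0.15},{"tx": 0,"ty": 0.5,"tz": 26,"wx": 0,"wy": 0,"wz": 0,"gripper": 0.15},{"tx": 0,"ty": 0.5,"tz": 33,"wx": 0,"wy": 0,"wz": 0,"gripper": 0.15},{"tx": 0,"ty": 0.5,"tz": 35,"wx": 0,"wy": 0,"wz": 0,"gripper": 0.15},{"tx": 0,"ty": 0.5,"tz": 35,"wx": 0,"wy": 0,"wz": 0,"gripper": 0.15}]'

```text
time: 7.0
position: [0.4941, -0.1354, 0.0063]
tool_rot: [3.13, -0.268, -0.0]
ft_force: [-2.1, 0.4, 4.1]
grip_width: 0.225
grip_force: 12.0
```

jog_arm --increments '[{"tx": 0,"ty": 0,"tz": 0,"wx": 0,"wy": 0,"wz": 0,"gripper": 0.15},{"tx": 0,"ty": 0,"tz": 0,"wx": 0,"wy": 0,"wz": 0,"gripper": 0.15},{"tx": 0,"ty": 0,"tz": 0,"wx": 0,"wy": 0,"wz": 0,"gripper": 0.25},{"tx": 0,"ty": 0,"tz": 0,"wx": 0,"wy": 0,"wz": 0,"gripper": 0.35},{"tx": 0,"ty": 0,"tz": 0,"wx": 0,"wy": 0,"wz": 0,"gripper": 0.42}]'

```text
time: 7.42
position: [0.4939, -0.1353, 0.0055]
tool_rot: [3.13, -0.268, 0.0]
ft_force: [-0.3, -0.1, 0.7]
grip_width: 0.328
grip_force: 0.0
```

jog_arm --increments '[{"tx": 0,"ty": 0,"tz": 0,"wx": 0,"wy": 0,"wz": 0,"gripper": 0.42},{"tx": 0,"ty": 0,"tz": -15,"wx": 0,"wy": 0,"wz": 0,"gripper": 0.42},{"tx": 0,"ty": 0,"tz": -50,"wx": 0,"wy": 0,"wz": 0,"gripper": 0.42},{"tx": 0,"ty": 0,"tz": -85,"wx": 0,"wy": 0,"wz": 0,"gripper": 0.42},{"tx": 0,"ty": 0,"tz": -95,"wx": 0,"wy": 0,"wz": 0,"gripper": 0.42}]'

```text
time: 7.83
position: [0.497, -0.1359, 0.1054]
tool_rot: [3.128, -0.268, 0.012]
ft_force: [1.8, 0.3, 1.4]
grip_width: 0.421
grip_force: 0.0
```

```bash
python3 -c "
from plan import *
plan([(.458,.3035,.1,.60)])"
```

```text
t 7.83 pos [ 0.497  -0.1359  0.1054] head -0.171 grip 0.421 zdown [ 0.007 -0.003 -1.   ] f [1.8 0.3 1.4] gf 0.0
  tx -38 ty -142 tz 2 wz -0.26 -> [0.4837 0.0105 0.1034] 0.089
  tx 0 ty -147 tz 2 wz -0.25 -> [0.4706 0.1569 0.1014] 0.339
  tx 37 ty -142 tz 1 wz -0.26 -> [0.4582 0.3032 0.1004] 0.599
```

jog_arm --increments '[{"tx": -38,"ty": -142,"tz": 2,"wx": 0,"wy": 0,"wz": -0.26,"gripper": 0.5},{"tx": -38,"ty": -142,"tz": 2,"wx": 0,"wy": 0,"wz": -0.26,"gripper": 0.5},{"tx": -38,"ty": -142,"tz": 2,"wx": 0,"wy": 0,"wz": -0.26,"gripper": 0.5},{"tx": -38,"ty": -142,"tz": 2,"wx": 0,"wy": 0,"wz": -0.26,"gripper": 0.5},{"tx": -38,"ty": -142,"tz": 2,"wx": 0,"wy": 0,"wz": -0.26,"gripper": 0.5}]'

```text
time: 8.25
position: [0.4798, 0.0174, 0.0985]
tool_rot: [-3.136, -0.153, -0.0]
ft_force: [-1.2, -0.3, 0.1]
grip_width: 0.497
grip_force: 0.0
```

jog_arm --increments '[{"tx": 0,"ty": -147,"tz": 2,"wx": 0,"wy": 0,"wz": -0.25,"gripper": 0.5},{"tx": 0,"ty": -147,"tz": 2,"wx": 0,"wy": 0,"wz": -0.25,"gripper": 0.5},{"tx": 0,"ty": -147,"tz": 2,"wx": 0,"wy": 0,"wz": -0.25,"gripper": 0.5},{"tx": 0,"ty": -147,"tz": 2,"wx": 0,"wy": 0,"wz": -0.25,"gripper": 0.5},{"tx": 0,"ty": -147,"tz": 2,"wx": 0,"wy": 0,"wz": -0.25,"gripper": 0.5}]'

```text
time: 8.67
position: [0.4665, 0.1633, 0.0967]
tool_rot: [-3.091, -0.542, -0.001]
ft_force: [-0.8, 0.1, 0.2]
grip_width: 0.497
grip_force: 0.0
```

jog_arm --increments '[{"tx": 37,"ty": -142,"tz": 1,"wx": 0,"wy": 0,"wz": -0.26,"gripper": 0.5},{"tx": 37,"ty": -142,"tz": 1,"wx": 0,"wy": 0,"wz": -0.26,"gripper": 0.5},{"tx": 37,"ty": -142,"tz": 1,"wx": 0,"wy": 0,"wz": -0.26,"gripper": 0.5},{"tx": 37,"ty": -142,"tz": 1,"wx": 0,"wy": 0,"wz": -0.26,"gripper": 0.5},{"tx": 37,"ty": -142,"tz": 1,"wx": 0,"wy": 0,"wz": -0.26,"gripper": 0.5}]'

```text
time: 9.08
position: [0.4538, 0.309, 0.0955]
tool_rot: [-2.995, -0.935, -0.001]
ft_force: [-0.3, 0.0, -0.6]
grip_width: 0.499
grip_force: 0.0
```

jog_arm --increments '[{"tx": 0,"ty": 0,"tz": 0,"wx": 0,"wy": 0,"wz": 0,"gripper": 0.5},{"tx": 0,"ty": 0,"tz": 0,"wx": 0,"wy": 0,"wz": 0,"gripper": 0.5},{"tx": 0,"ty": 0,"tz": 0,"wx": 0,"wy": 0,"wz": 0,"gripper": 0.5},{"tx": 0,"ty": 0,"tz": 0,"wx": 0,"wy": 0,"wz": 0,"gripper": 0.5},{"tx": 0,"ty": 0,"tz": 0,"wx": 0,"wy": 0,"wz": 0,"gripper": 0.5}]'

```text
time: 9.5
position: [0.456, 0.3021, 0.0955]
tool_rot: [3.002, 0.923, 0.0]
ft_force: [-0.0, -0.1, -0.1]
grip_width: 0.502
grip_force: 0.0
```

Run:
```python
from plan import *
from fit import *
im=vision.get_image("top")
fit_train(im,mask(im),2,[.4945,-.1352,-.168]);print("want .4945 -.1352")
im=vision.get_image('wrist');cv2.imwrite('pics/w3.png',im['color'][:300])
plan([(.458,.3035,.005,.60)],rd=.5)
```

```text
2 [ 0.4906 -0.1318 -0.1571] 0.188
   2 [ 0.492 -0.132  2.983] 0.227
want .4945 -.1352
t 9.60 pos [0.4557 0.3028 0.0956] head 0.597 grip 0.502 zdown [ 0.    -0.001 -1.   ] f [ 0.1 -0.2  0.3] gf 0.0
  tx 2.5 ty 0.5 tz 90.5 wz -0 -> [0.458  0.3038 0.0051] 0.597
```

View pics/w3.png

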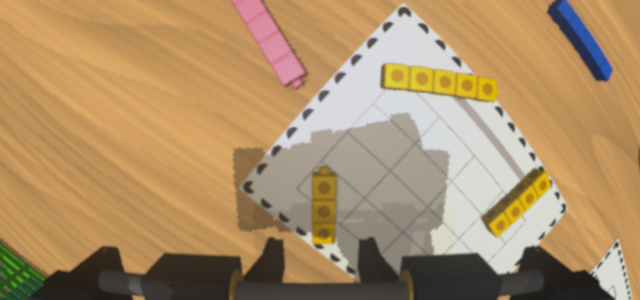

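The wrist view shows the 3-cube train at (323,207), centred between the fingers with its stud away. I'll pick it up, and check the placed 2-cube train in the same round.

jog_arm --increments '[{"tx": 2.5,"ty": 0,"tz": 35,"wx": 0,"wy": 0,"wz": 0,"gripper": 0.5},{"tx": 2.5,"ty": 0,"tz": 65,"wx": 0,"wy": 0,"wz": 0,"gripper": 0.5},{"tx": 2.5,"ty": 0,"tz": 82,"wx": 0,"wy": 0,"wz": 0,"gripper": 0.5},{"tx": 2.5,"ty": 0,"tz": 90,"wx": 0,"wy": 0,"wz": 0,"gripper": 0.5},{"tx": 2.5,"ty": 0,"tz": 90,"wx": 0,"wy": 0,"wz": 0,"gripper": 0.4}]'

```text
time: 10.02
position: [0.4561, 0.3041, 0.0038]
tool_rot: [3.001, 0.926, -0.006]
ft_force: [-0.2, -0.1, -0.6]
grip_width: 0.473
grip_force: 0.0
```

jog_arm --increments '[{"tx": 0,"ty": 0,"tz": 0,"wx": 0,"wy": 0,"wz": 0,"gripper": 0.3},{"tx": 0,"ty": 0,"tz": 0,"wx": 0,"wy": 0,"wz": 0,"gripper": 0.15},{"tx": 0,"ty": 0,"tz": 0,"wx": 0,"wy": 0,"wz": 0,"gripper": 0.15},{"tx": 0,"ty": 0,"tz": 0,"wx": 0,"wy": 0,"wz": 0,"gripper": 0.15},{"tx": 0,"ty": 0,"tz": 0,"wx": 0,"wy": 0,"wz": 0,"gripper": 0.15}]'

```text
time: 10.43
position: [0.4584, 0.3056, 0.0069]
tool_rot: [3.002, 0.926, 0.004]
ft_force: [0.9, -1.4, 5.5]
grip_width: 0.231
grip_force: 12.0
```

jog_arm --increments '[{"tx": 0,"ty": 0,"tz": 0,"wx": 0,"wy": 0,"wz": 0,"gripper": 0.15},{"tx": 0,"ty": 0,"tz": 0,"wx": 0,"wy": 0,"wz": 0,"gripper": 0.15},{"tx": 0,"ty": 0,"tz": 0,"wx": 0,"wy": 0,"wz": 0,"gripper": 0.15},{"tx": 0,"ty": 0,"tz": 0,"wx": 0,"wy": 0,"wz": 0,"gripper": 0.15},{"tx": 0,"ty": 0,"tz": 0,"wx": 0,"wy": 0,"wz": 0,"gripper": 0.15}]'

```text
time: 10.85
position: [0.4584, 0.3056, 0.0069]
tool_rot: [3.002, 0.926, 0.004]
ft_force: [-0.8, -1.5, 5.6]
grip_width: 0.227
grip_force: 12.0
```

Run:
```python
from plan import *
from fit import *
p,h=now()
im=vision.get_image("top");mp=fit_mat(im,[.4447,-.3094,-.1677])
big=cv2.resize(im["color"],None,fx=8,fy=8,interpolation=cv2.INTER_CUBIC)
def dr(P,c): cv2.polylines(big,[np.round((proj(im,pose(mp)(P))+.5)*8).astype(np.int32)],True,c)
dr(np.array([[0,-.018,0],[.12,-.018,0],[.12,.018,0],[0,.018,0]])+[0,.18,.0015],(0,0,255))
for z in(.0015,.0215): dr(np.array([[0,-.01,z],[.04,-.01,z],[.04,.01,z],[0,.01,z]])+[0,.18,0],(255,0,0))
cv2.imwrite("pics/c4.png",big[1650:2250,2900:3500])
plan([(p[0],p[1],.1,h)])
```

```text
t 10.85 pos [0.4584 0.3056 0.0069] head 0.599 grip 0.227 zdown [ 0.002  0.001 -1.   ] f [-0.8 -1.5  5.6] gf 12.0
mat [ 0.4448 -0.3094 -0.1677] 125.45745086669922
t 10.90 pos [0.4584 0.3056 0.0069] head 0.599 grip 0.232 zdown [ 0.002  0.001 -1.   ] f [-0.9 -0.5  6.1] gf 12.0
  tx 0 ty -0 tz -93 wz 0 -> [0.4584 0.3056 0.0999] 0.599
```

View pics/c4.png

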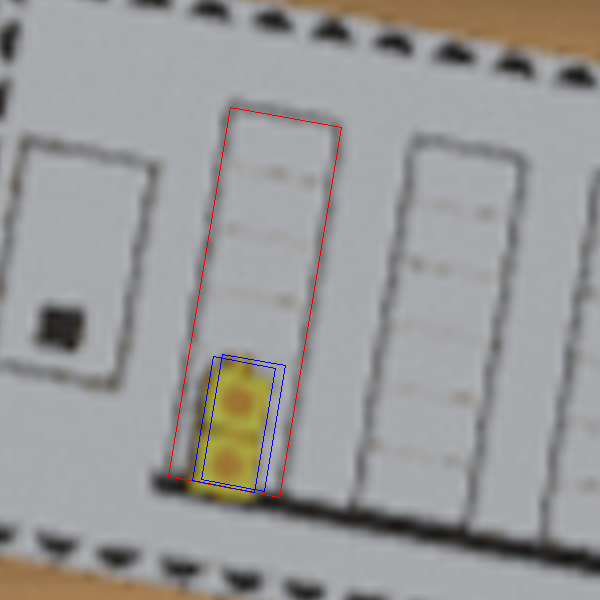

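The crop shows the 2-cube train standing about 4 mm over the start line and about 2.5 mm towards the card. I'll mend it later and offset the next placings accordingly.

jog_arm --increments '[{"tx": 0,"ty": 0,"tz": -20,"wx": 0,"wy": 0,"wz": 0,"gripper": 0.15},{"tx": 0,"ty": 0,"tz": -45,"wx": 0,"wy": 0,"wz": 0,"gripper": 0.15},{"tx": 0,"ty": 0,"tz": -75,"wx": 0,"wy": 0,"wz": 0,"gripper": 0.15},{"tx": 0,"ty": 0,"tz": -90,"wx": 0,"wy": 0,"wz": 0,"gripper": 0.15},{"tx": 0,"ty": 0,"tz": -93,"wx": 0,"wy": 0,"wz": 0,"gripper": 0.15}]'

```text
time: 11.32
position: [0.4591, 0.3066, 0.1019]
tool_rot: [-3.001, -0.926, -0.009]
ft_force: [-0.1, 0.1, -1.0]
grip_width: 0.228
grip_force: 12.0
```

```bash
python3 -c "
from plan import *
vision.get_image('top')
plan([(.498,-.1995,.1,-.168)])"
```

```text
t 11.37 pos [0.4585 0.3059 0.1007] head 0.599 grip 0.231 zdown [ 0.004  0.001 -1.   ] f [-0.1 -0.1  0.1] gf 12.0
  tx -84 ty 147 tz 0 wz 0.26 -> [0.472  0.1372 0.1007] 0.339
  tx -44 ty 163 tz 0 wz 0.25 -> [ 0.4846 -0.0312  0.1007] 0.089
  tx -2 ty 169 tz 1 wz 0.26 -> [ 0.4976 -0.1997  0.0997] -0.171
```

jog_arm --increments '[{"tx": -17,"ty": 30,"tz": 0,"wx": 0,"wy": 0,"wz": 0.05,"gripper": 0.15},{"tx": -34,"ty": 60,"tz": 0,"wx": 0,"wy": 0,"wz": 0.1,"gripper": 0.15},{"tx": -51,"ty": 90,"tz": 0,"wx": 0,"wy": 0,"wz": 0.15,"gripper": 0.15},{"tx": -68,"ty": 119,"tz": 0,"wx": 0,"wy": 0,"wz": 0.2,"gripper": 0.15},{"tx": -84,"ty": 147,"tz": 0,"wx": 0,"wy": 0,"wz": 0.26,"gripper": 0.15}]'

```text
time: 11.78
position: [0.4696, 0.134, 0.097]
tool_rot: [3.097, 0.525, -0.004]
ft_force: [0.4, -1.0, -1.4]
grip_width: 0.225
grip_force: 12.0
```

jog_arm --increments '[{"tx": -9,"ty": 33,"tz": 0,"wx": 0,"wy": 0,"wz": 0.05,"gripper": 0.15},{"tx": -18,"ty": 66,"tz": 0,"wx": 0,"wy": 0,"wz": 0.1,"gripper": 0.15},{"tx": -27,"ty": 99,"tz": 0,"wx": 0,"wy": 0,"wz": 0.15,"gripper": 0.15},{"tx": -36,"ty": 132,"tz": 0,"wx": 0,"wy": 0,"wz": 0.2,"gripper": 0.15},{"tx": -44,"ty": 163,"tz": 0,"wx": 0,"wy": 0,"wz": 0.25,"gripper": 0.15}]'

```text
time: 12.2
position: [0.4821, -0.0343, 0.0971]
tool_rot: [3.138, 0.134, -0.004]
ft_force: [0.4, -0.3, -0.2]
grip_width: 0.231
grip_force: 12.0
```

jog_arm --increments '[{"tx": 0,"ty": 38,"tz": 0,"wx": 0,"wy": 0,"wz": 0.06,"gripper": 0.15},{"tx": -1,"ty": 76,"tz": 0,"wx": 0,"wy": 0,"wz": 0.12,"gripper": 0.15},{"tx": -1,"ty": 112,"tz": 0,"wx": 0,"wy": 0,"wz": 0.18,"gripper": 0.15},{"tx": -2,"ty": 146,"tz": 1,"wx": 0,"wy": 0,"wz": 0.24,"gripper": 0.15},{"tx": -2,"ty": 169,"tz": 1,"wx": 0,"wy": 0,"wz": 0.26,"gripper": 0.15}]'

```text
time: 12.62
position: [0.4947, -0.2044, 0.0957]
tool_rot: [3.129, -0.278, -0.005]
ft_force: [0.5, -0.8, -0.0]
grip_width: 0.226
grip_force: 12.0
```

jog_arm --increments '[{"tx": 0,"ty": 0,"tz": 20,"wx": 0,"wy": 0,"wz": 0,"gripper": 0.15},{"tx": 0,"ty": 0,"tz": 40,"wx": 0,"wy": 0,"wz": 0,"gripper": 0.15},{"tx": 0,"ty": 0,"tz": 60,"wx": 0,"wy": 0,"wz": 0,"gripper": 0.15},{"tx": 0,"ty": 0,"tz": 60,"wx": 0,"wy": 0,"wz": 0,"gripper": 0.15},{"tx": 0,"ty": 0,"tz": 60,"wx": 0,"wy": 0,"wz": 0,"gripper": 0.15}]'

```text
time: 13.03
position: [0.4951, -0.1993, 0.0359]
tool_rot: [-3.128, 0.266, 0.006]
ft_force: [-0.4, 0.1, -0.1]
grip_width: 0.228
grip_force: 12.0
```

```bash
python3 -c "
from plan import *
vision.get_image('top');vision.get_image('top')
plan([(.498,-.1995,.0068,-.168)],rd=.5)"
```

```text
t 13.13 pos [ 0.4971 -0.2002  0.0382] head -0.170 grip 0.228 zdown [ 0.001 -0.    -1.   ] f [0.7 0.1 0. ] gf 12.0
  tx 0.5 ty -1 tz 31.5 wz -0 -> [ 0.4978 -0.1993  0.0067] -0.170
```

jog_arm --increments '[{"tx": 1,"ty": -0.5,"tz": 15,"wx": 0,"wy": 0,"wz": 0,"gripper": 0.15},{"tx": 1,"ty": -0.5,"tz": 25,"wx": 0,"wy": 0,"wz": 0,"gripper": 0.15},{"tx": 1,"ty": -0.5,"tz": 30,"wx": 0,"wy": 0,"wz": 0,"gripper": 0.15},{"tx": 1,"ty": -0.5,"tz": 31.5,"wx": 0,"wy": 0,"wz": 0,"gripper": 0.15},{"tx": 1,"ty": -0.5,"tz": 31.5,"wx": 0,"wy": 0,"wz": 0,"gripper": 0.15}]'

```text
time: 13.55
position: [0.4977, -0.2001, 0.0071]
tool_rot: [3.13, -0.268, -0.001]
ft_force: [-2.6, 1.6, 4.6]
grip_width: 0.23
grip_force: 12.0
```

jog_arm --increments '[{"tx": 0,"ty": 0,"tz": 0,"wx": 0,"wy": 0,"wz": 0,"gripper": 0.15},{"tx": 0,"ty": 0,"tz": 0,"wx": 0,"wy": 0,"wz": 0,"gripper": 0.15},{"tx": 0,"ty": 0,"tz": 0,"wx": 0,"wy": 0,"wz": 0,"gripper": 0.25},{"tx": 0,"ty": 0,"tz": 0,"wx": 0,"wy": 0,"wz": 0,"gripper": 0.35},{"tx": 0,"ty": 0,"tz": 0,"wx": 0,"wy": 0,"wz": 0,"gripper": 0.42}]'

```text
time: 13.97
position: [0.4977, -0.2003, 0.0062]
tool_rot: [3.13, -0.269, 0.001]
ft_force: [-0.5, -0.1, -0.3]
grip_width: 0.33
grip_force: 0.0
```

jog_arm --increments '[{"tx": 0,"ty": 0,"tz": 0,"wx": 0,"wy": 0,"wz": 0,"gripper": 0.42},{"tx": 0,"ty": 0,"tz": -15,"wx": 0,"wy": 0,"wz": 0,"gripper": 0.42},{"tx": 0,"ty": 0,"tz": -50,"wx": 0,"wy": 0,"wz": 0,"gripper": 0.42},{"tx": 0,"ty": 0,"tz": -80,"wx": 0,"wy": 0,"wz": 0,"gripper": 0.42},{"tx": 0,"ty": 0,"tz": -95,"wx": 0,"wy": 0,"wz": 0,"gripper": 0.42}]'

```text
time: 14.38
position: [0.4994, -0.2007, 0.1046]
tool_rot: [3.128, -0.268, 0.007]
ft_force: [1.0, -0.6, 0.3]
grip_width: 0.416
grip_force: 0.0
```

```bash
python3 -c "
from plan import *
vision.get_image('top');vision.get_image('top')
plan([(.568,.15,.1,-.23)])"
```

```text
t 14.48 pos [ 0.5    -0.2011  0.1045] head -0.171 grip 0.420 zdown [ 0.006 -0.003 -1.   ] f [ 0.2 -0.3 -0.5] gf 0.0
  tx 4 ty -179 tz 2 wz 0.03 -> [ 0.5345 -0.0254  0.1025] -0.201
  tx -2 ty -179 tz 2 wz 0.03 -> [0.5683 0.1504 0.1005] -0.231
```

jog_arm --increments '[{"tx": 4,"ty": -179,"tz": 2,"wx": 0,"wy": 0,"wz": 0.03,"gripper": 0.5},{"tx": 4,"ty": -179,"tz": 2,"wx": 0,"wy": 0,"wz": 0.03,"gripper": 0.5},{"tx": 4,"ty": -179,"tz": 2,"wx": 0,"wy": 0,"wz": 0.03,"gripper": 0.5},{"tx": 4,"ty": -179,"tz": 2,"wx": 0,"wy": 0,"wz": 0.03,"gripper": 0.5},{"tx": 4,"ty": -179,"tz": 2,"wx": 0,"wy": 0,"wz": 0.03,"gripper": 0.5}]'

```text
time: 14.9
position: [0.5318, -0.0162, 0.0982]
tool_rot: [-3.123, 0.302, 0.001]
ft_force: [0.8, 0.2, -0.6]
grip_width: 0.5
grip_force: 0.0
```

jog_arm --increments '[{"tx": -2,"ty": -179,"tz": 2,"wx": 0,"wy": 0,"wz": 0.03,"gripper": 0.5},{"tx": -2,"ty": -179,"tz": 2,"wx": 0,"wy": 0,"wz": 0.03,"gripper": 0.5},{"tx": -2,"ty": -179,"tz": 2,"wx": 0,"wy": 0,"wz": 0.03,"gripper": 0.5},{"tx": -2,"ty": -179,"tz": 2,"wx": 0,"wy": 0,"wz": 0.03,"gripper": 0.5},{"tx": -2,"ty": -179,"tz": 2,"wx": 0,"wy": 0,"wz": 0.03,"gripper": 0.5}]'

```text
time: 15.32
position: [0.5645, 0.1598, 0.0961]
tool_rot: [-3.117, 0.349, 0.003]
ft_force: [-0.1, 1.1, -0.1]
grip_width: 0.502
grip_force: 0.0
```

jog_arm --increments '[{"tx": 0,"ty": 0,"tz": 0,"wx": 0,"wy": 0,"wz": 0,"gripper": 0.5},{"tx": 0,"ty": 0,"tz": 0,"wx": 0,"wy": 0,"wz": 0,"gripper": 0.5},{"tx": 0,"ty": 0,"tz": 0,"wx": 0,"wy": 0,"wz": 0,"gripper": 0.5},{"tx": 0,"ty": 0,"tz": 0,"wx": 0,"wy": 0,"wz": 0,"gripper": 0.5},{"tx": 0,"ty": 0,"tz": 0,"wx": 0,"wy": 0,"wz": 0,"gripper": 0.5}]'

```text
time: 15.73
position: [0.5659, 0.1491, 0.0967]
tool_rot: [3.119, -0.367, -0.0]
ft_force: [-0.3, -0.4, 0.5]
grip_width: 0.503
grip_force: 0.0
```

Run:
```python
from plan import *
from fit import *
im=vision.get_image("top");M=mask(im)
print("want .4945 -.1352; .4943 -.1961")
fit_train(im,M,2,[.4906,-.1318,-.168]);fit_train(im,M,3,[.4943,-.1961,-.168])
print({k:np.round(v,2).tolist() for k,v in ctrl.get_state().items() if k=="joint_positions"})
im=vision.get_image('wrist');cv2.imwrite('pics/w5.png',im['color'][:300])
plan([(.5676,.15,.006,-.23)],rd=.5)
```

```text
want .4945 -.1352; .4943 -.1961
   2 [ 0.4907 -0.1319 -0.1622] 0.185
   2 [ 0.4918 -0.1324  2.9753] 0.221
   3 [ 0.492  -0.1963 -0.2016] 0.178
   3 [ 0.4939 -0.1967  2.9025] 0.209
{'joint_positions': [0.24, 0.35, -0.65, 1.75, 0.23, 1.12, -2.28]}
t 15.83 pos [0.566  0.1498 0.097 ] head -0.233 grip 0.503 zdown [ 0.    -0.001 -1.   ] f [-0.2 -0.1  0.6] gf 0.0
  tx 1.5 ty -0.5 tz 91 wz -0 -> [0.5675 0.15   0.006 ] -0.233
```

View pics/w5.png

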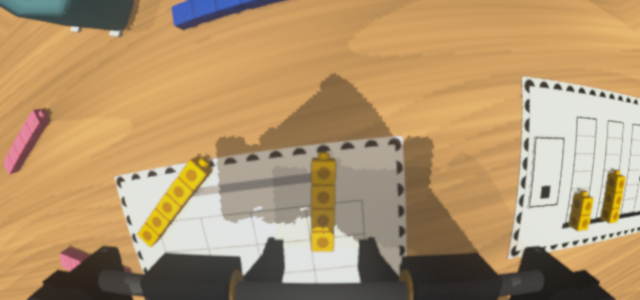

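The wrist view shows the 4-cube train at (323,203), centred and square with its stud away. The 2- and 3-cube trains stand in their lanes at (582,212) and (614,196). I'll pick up the 4-cube train.

jog_arm --increments '[{"tx": 0.5,"ty": -0.5,"tz": 35,"wx": 0,"wy": 0,"wz": 0,"gripper": 0.5},{"tx": 0.5,"ty": -0.5,"tz": 65,"wx": 0,"wy": 0,"wz": 0,"gripper": 0.5},{"tx": 0.5,"ty": -0.5,"tz": 82,"wx": 0,"wy": 0,"wz": 0,"gripper": 0.5},{"tx": 0.5,"ty": -0.5,"tz": 91,"wx": 0,"wy": 0,"wz": 0,"gripper": 0.5},{"tx": 0.5,"ty": -0.5,"tz": 91,"wx": 0,"wy": 0,"wz": 0,"gripper": 0.4}]'

```text
time: 16.25
position: [0.5649, 0.1507, 0.004]
tool_rot: [3.119, -0.363, -0.006]
ft_force: [-1.5, 0.2, 1.1]
grip_width: 0.472
grip_force: 0.0
```

jog_arm --increments '[{"tx": 0,"ty": 0,"tz": 0,"wx": 0,"wy": 0,"wz": 0,"gripper": 0.3},{"tx": 0,"ty": 0,"tz": 0,"wx": 0,"wy": 0,"wz": 0,"gripper": 0.15},{"tx": 0,"ty": 0,"tz": 0,"wx": 0,"wy": 0,"wz": 0,"gripper": 0.15},{"tx": 0,"ty": 0,"tz": 0,"wx": 0,"wy": 0,"wz": 0,"gripper": 0.15},{"tx": 0,"ty": 0,"tz": 0,"wx": 0,"wy": 0,"wz": 0,"gripper": 0.15}]' --grip_force 15

```text
time: 16.67
position: [0.5676, 0.1518, 0.0075]
tool_rot: [-3.12, 0.363, -0.004]
ft_force: [-0.7, -1.1, 4.5]
grip_width: 0.225
grip_force: 15.0
```

jog_arm --increments '[{"tx": 0,"ty": 0,"tz": 0,"wx": 0,"wy": 0,"wz": 0,"gripper": 0.15},{"tx": 0,"ty": 0,"tz": 0,"wx": 0,"wy": 0,"wz": 0,"gripper": 0.15},{"tx": 0,"ty": 0,"tz": -25,"wx": 0,"wy": 0,"wz": 0,"gripper": 0.15},{"tx": 0,"ty": 0,"tz": -55,"wx": 0,"wy": 0,"wz": 0,"gripper": 0.15},{"tx": 0,"ty": 0,"tz": -85,"wx": 0,"wy": 0,"wz": 0,"gripper": 0.15}]'

```text
time: 17.08
position: [0.5655, 0.1516, 0.0914]
tool_rot: [3.12, -0.362, -0.003]
ft_force: [1.3, 0.2, -0.8]
grip_width: 0.227
grip_force: 15.0
```

```bash
python3 -c "
from plan import *
vision.get_image('top');vision.get_image('top')
plan([(.4973,-.2604,.09,-.168)],step=.17)"
```

```text
t 17.18 pos [0.57   0.1532 0.0965] head -0.231 grip 0.228 zdown [ 0.009  0.002 -1.   ] f [0.2 0.2 0.3] gf 15.0
  tx 8 ty 140 tz 2 wz -0.02 -> [0.5457 0.0151 0.0945] -0.211
  tx 5 ty 140 tz 2 wz -0.02 -> [ 0.5213 -0.1229  0.0925] -0.191
  tx 3 ty 140 tz 2 wz -0.02 -> [ 0.4976 -0.2609  0.0905] -0.171
```

jog_arm --increments '[{"tx": 2,"ty": 28,"tz": 0,"wx": 0,"wy": 0,"wz": 0,"gripper": 0.15},{"tx": 3,"ty": 56,"tz": 0,"wx": 0,"wy": 0,"wz": -0.01,"gripper": 0.15},{"tx": 5,"ty": 84,"tz": 1,"wx": 0,"wy": 0,"wz": -0.01,"gripper": 0.15},{"tx": 6,"ty": 112,"tz": 2,"wx": 0,"wy": 0,"wz": -0.02,"gripper": 0.15},{"tx": 8,"ty": 140,"tz": 2,"wx": 0,"wy": 0,"wz": -0.02,"gripper": 0.15}]'

```text
time: 17.6
position: [0.541, 0.0124, 0.0882]
tool_rot: [3.124, -0.33, -0.002]
ft_force: [0.5, 0.4, 0.8]
grip_width: 0.223
grip_force: 15.0
```

jog_arm --increments '[{"tx": 1,"ty": 28,"tz": 0,"wx": 0,"wy": 0,"wz": 0,"gripper": 0.15},{"tx": 2,"ty": 56,"tz": 0,"wx": 0,"wy": 0,"wz": -0.01,"gripper": 0.15},{"tx": 3,"ty": 84,"tz": 1,"wx": 0,"wy": 0,"wz": -0.01,"gripper": 0.15},{"tx": 4,"ty": 112,"tz": 2,"wx": 0,"wy": 0,"wz": -0.02,"gripper": 0.15},{"tx": 5,"ty": 140,"tz": 2,"wx": 0,"wy": 0,"wz": -0.02,"gripper": 0.15}]'

```text
time: 18.02
position: [0.5166, -0.1256, 0.0863]
tool_rot: [3.127, -0.299, -0.001]
ft_force: [0.3, 0.0, -0.3]
grip_width: 0.233
grip_force: 15.0
```

jog_arm --increments '[{"tx": 1,"ty": 28,"tz": 0,"wx": 0,"wy": 0,"wz": 0,"gripper": 0.15},{"tx": 2,"ty": 56,"tz": 0,"wx": 0,"wy": 0,"wz": -0.01,"gripper": 0.15},{"tx": 2,"ty": 84,"tz": 1,"wx": 0,"wy": 0,"wz": -0.01,"gripper": 0.15},{"tx": 3,"ty": 115,"tz": 2,"wx": 0,"wy": 0,"wz": -0.02,"gripper": 0.15},{"tx": 3,"ty": 140,"tz": 2,"wx": 0,"wy": 0,"wz": -0.02,"gripper": 0.15}]'

```text
time: 18.43
position: [0.4928, -0.2647, 0.0843]
tool_rot: [3.129, -0.27, -0.002]
ft_force: [-0.3, 0.4, -0.8]
grip_width: 0.23
grip_force: 15.0
```

jog_arm --increments '[{"tx": 0,"ty": 0,"tz": 20,"wx": 0,"wy": 0,"wz": 0,"gripper": 0.15},{"tx": 0,"ty": 0,"tz": 40,"wx": 0,"wy": 0,"wz": 0,"gripper": 0.15},{"tx": 0,"ty": 0,"tz": 50,"wx": 0,"wy": 0,"wz": 0,"gripper": 0.15},{"tx": 0,"ty": 0,"tz": 50,"wx": 0,"wy": 0,"wz": 0,"gripper": 0.15},{"tx": 0,"ty": 0,"tz": 50,"wx": 0,"wy": 0,"wz": 0,"gripper": 0.15}]'

```text
time: 18.85
position: [0.4937, -0.2616, 0.0345]
tool_rot: [-3.129, 0.267, 0.002]
ft_force: [-0.6, 0.3, 0.4]
grip_width: 0.228
grip_force: 15.0
```

```bash
python3 -c "
from plan import *
vision.get_image('top');vision.get_image('top')
plan([(.4973,-.2604,.0072,-.168)],rd=.5)"
```

```text
t 18.95 pos [ 0.4949 -0.2622  0.036 ] head -0.170 grip 0.231 zdown [ 0.001 -0.001 -1.   ] f [ 0.6 -0.6 -0.5] gf 15.0
  tx 2 ty -2 tz 29 wz -0 -> [ 0.4972 -0.2606  0.007 ] -0.170
```

jog_arm --increments '[{"tx": 2,"ty": -2,"tz": 13,"wx": 0,"wy": 0,"wz": 0,"gripper": 0.15},{"tx": 2,"ty": -2,"tz": 23,"wx": 0,"wy": 0,"wz": 0,"gripper": 0.15},{"tx": 2,"ty": -2,"tz": 28,"wx": 0,"wy": 0,"wz": 0,"gripper": 0.15},{"tx": 2,"ty": -2,"tz": 28.5,"wx": 0,"wy": 0,"wz": 0,"gripper": 0.15},{"tx": 2,"ty": -2,"tz": 28.5,"wx": 0,"wy": 0,"wz": 0,"gripper": 0.15}]'

```text
time: 19.37
position: [0.4969, -0.2604, 0.0067]
tool_rot: [-3.13, 0.268, -0.001]
ft_force: [-0.6, 1.2, 5.0]
grip_width: 0.23
grip_force: 15.0
```

jog_arm --increments '[{"tx": 0,"ty": 0,"tz": 0,"wx": 0,"wy": 0,"wz": 0,"gripper": 0.15},{"tx": 0,"ty": 0,"tz": 0,"wx": 0,"wy": 0,"wz": 0,"gripper": 0.15},{"tx": 0,"ty": 0,"tz": 0,"wx": 0,"wy": 0,"wz": 0,"gripper": 0.25},{"tx": 0,"ty": 0,"tz": 0,"wx": 0,"wy": 0,"wz": 0,"gripper": 0.35},{"tx": 0,"ty": 0,"tz": 0,"wx": 0,"wy": 0,"wz": 0,"gripper": 0.42}]'

```text
time: 19.78
position: [0.4956, -0.2608, 0.0059]
tool_rot: [-3.13, 0.269, 0.002]
ft_force: [-0.3, -0.5, -0.2]
grip_width: 0.324
grip_force: 0.0
```

jog_arm --increments '[{"tx": 0,"ty": 0,"tz": 0,"wx": 0,"wy": 0,"wz": 0,"gripper": 0.42},{"tx": 0,"ty": 0,"tz": -15,"wx": 0,"wy": 0,"wz": 0,"gripper": 0.42},{"tx": 0,"ty": 0,"tz": -50,"wx": 0,"wy": 0,"wz": 0,"gripper": 0.42},{"tx": 0,"ty": 0,"tz": -80,"wx": 0,"wy": 0,"wz": 0,"gripper": 0.42},{"tx": 0,"ty": 0,"tz": -95,"wx": 0,"wy": 0,"wz": 0,"gripper": 0.42}]'

```text
time: 20.2
position: [0.4979, -0.2616, 0.105]
tool_rot: [3.128, -0.269, 0.006]
ft_force: [0.1, -0.6, 0.4]
grip_width: 0.414
grip_force: 0.0
```

```bash
python3 -c "
from plan import *
vision.get_image('top');vision.get_image('top')
plan([(.55,-.15,.1,.3),(.6011,.2832,.1,2.157)])"
```

```text
t 20.30 pos [ 0.4985 -0.262   0.1049] head -0.171 grip 0.421 zdown [ 0.005 -0.004 -1.   ] f [ 0.2  0.5 -0.1] gf 0.0
  tx 32 ty -119 tz 5 wz -0.47 -> [ 0.5503 -0.1502  0.0999] 0.299
  tx 44 ty -100 tz -0 wz -0.46 -> [ 0.5629 -0.0417  0.0999] 0.759
  tx 84 ty -70 tz -0 wz -0.47 -> [0.5758 0.0669 0.0999] 1.229
  tx 106 ty -24 tz -0 wz -0.46 -> [0.5887 0.1748 0.0999] 1.689
  tx 106 ty 25 tz -0 wz -0.47 -> [0.6011 0.283  0.0999] 2.159
```

jog_arm --increments '[{"tx": 32,"ty": -119,"tz": 5,"wx": 0,"wy": 0,"wz": -0.47,"gripper": 0.5},{"tx": 32,"ty": -119,"tz": 5,"wx": 0,"wy": 0,"wz": -0.47,"gripper": 0.5},{"tx": 32,"ty": -119,"tz": 5,"wx": 0,"wy": 0,"wz": -0.47,"gripper": 0.5},{"tx": 32,"ty": -119,"tz": 5,"wx": 0,"wy": 0,"wz": -0.47,"gripper": 0.5},{"tx": 32,"ty": -119,"tz": 5,"wx": 0,"wy": 0,"wz": -0.47,"gripper": 0.5}]'

```text
time: 20.72
position: [0.5482, -0.145, 0.0951]
tool_rot: [-3.102, -0.481, 0.002]
ft_force: [-0.1, -1.1, -0.1]
grip_width: 0.498
grip_force: 0.0
```

jog_arm --increments '[{"tx": 44,"ty": -100,"tz": 0,"wx": 0,"wy": 0,"wz": -0.46,"gripper": 0.5},{"tx": 44,"ty": -100,"tz": 0,"wx": 0,"wy": 0,"wz": -0.46,"gripper": 0.5},{"tx": 44,"ty": -100,"tz": 0,"wx": 0,"wy": 0,"wz": -0.46,"gripper": 0.5},{"tx": 44,"ty": -100,"tz": 0,"wx": 0,"wy": 0,"wz": -0.46,"gripper": 0.5},{"tx": 44,"ty": -100,"tz": 0,"wx": 0,"wy": 0,"wz": -0.46,"gripper": 0.5}]'

```text
time: 21.13
position: [0.5599, -0.0395, 0.0954]
tool_rot: [-2.916, -1.166, 0.002]
ft_force: [0.3, -0.5, 0.5]
grip_width: 0.497
grip_force: 0.0
```

jog_arm --increments '[{"tx": 84,"ty": -70,"tz": 0,"wx": 0,"wy": 0,"wz": -0.47,"gripper": 0.5},{"tx": 84,"ty": -70,"tz": 0,"wx": 0,"wy": 0,"wz": -0.47,"gripper": 0.5},{"tx": 84,"ty": -70,"tz": 0,"wx": 0,"wy": 0,"wz": -0.47,"gripper": 0.5},{"tx": 84,"ty": -70,"tz": 0,"wx": 0,"wy": 0,"wz": -0.47,"gripper": 0.5},{"tx": 84,"ty": -70,"tz": 0,"wx": 0,"wy": 0,"wz": -0.47,"gripper": 0.5}]'

```text
time: 21.55
position: [0.5731, 0.0678, 0.0955]
tool_rot: [-2.568, -1.809, 0.002]
ft_force: [-0.4, -1.0, 0.0]
grip_width: 0.501
grip_force: 0.0
```

jog_arm --increments '[{"tx": 106,"ty": -24,"tz": 0,"wx": 0,"wy": 0,"wz": -0.46,"gripper": 0.5},{"tx": 106,"ty": -24,"tz": 0,"wx": 0,"wy": 0,"wz": -0.46,"gripper": 0.5},{"tx": 106,"ty": -24,"tz": 0,"wx": 0,"wy": 0,"wz": -0.46,"gripper": 0.5},{"tx": 106,"ty": -24,"tz": 0,"wx": 0,"wy": 0,"wz": -0.46,"gripper": 0.5},{"tx": 106,"ty": -24,"tz": 0,"wx": 0,"wy": 0,"wz": -0.46,"gripper": 0.5}]'

```text
time: 21.97
position: [0.5865, 0.1748, 0.0954]
tool_rot: [-2.091, -2.344, 0.003]
ft_force: [0.2, -0.7, 0.1]
grip_width: 0.498
grip_force: 0.0
```

jog_arm --increments '[{"tx": 106,"ty": 25,"tz": 0,"wx": 0,"wy": 0,"wz": -0.47,"gripper": 0.5},{"tx": 106,"ty": 25,"tz": 0,"wx": 0,"wy": 0,"wz": -0.47,"gripper": 0.5},{"tx": 106,"ty": 25,"tz": 0,"wx": 0,"wy": 0,"wz": -0.47,"gripper": 0.5},{"tx": 106,"ty": 25,"tz": 0,"wx": 0,"wy": 0,"wz": -0.47,"gripper": 0.5},{"tx": 106,"ty": 25,"tz": 0,"wx": 0,"wy": 0,"wz": -0.47,"gripper": 0.5}]'

```text
time: 22.38
position: [0.5992, 0.2826, 0.0951]
tool_rot: [-1.489, -2.766, 0.004]
ft_force: [-1.0, -0.4, 0.7]
grip_width: 0.502
grip_force: 0.0
```

jog_arm --increments '[{"tx": 0,"ty": 0,"tz": 0,"wx": 0,"wy": 0,"wz": 0,"gripper": 0.5},{"tx": 0,"ty": 0,"tz": 0,"wx": 0,"wy": 0,"wz": 0,"gripper": 0.5},{"tx": 0,"ty": 0,"tz": 0,"wx": 0,"wy": 0,"wz": 0,"gripper": 0.5},{"tx": 0,"ty": 0,"tz": 0,"wx": 0,"wy": 0,"wz": 0,"gripper": 0.5},{"tx": 0,"ty": 0,"tz": 0,"wx": 0,"wy": 0,"wz": 0,"gripper": 0.5}]'

```text
time: 22.8
position: [0.5992, 0.283, 0.0966]
tool_rot: [1.486, 2.767, -0.001]
ft_force: [-0.0, 0.9, -0.8]
grip_width: 0.498
grip_force: 0.0
```

Run:
```python
from plan import *
from fit import *
im=vision.get_image("top");M=mask(im)
print("want .4945 -.1352; .4943 -.1961; .4941,-.2569")
fit_train(im,M,3,[.4943,-.1961,-.168]);fit_train(im,M,4,[.4941,-.2569,-.168])
im=vision.get_image('wrist');cv2.imwrite('pics/w6.png',im['color'][:300])
plan([(.6011,.2832,.006,2.157)],rd=.5)
```

```text
want .4945 -.1352; .4943 -.1961; .4941,-.2569
   3 [ 0.492  -0.1973 -0.1723] 0.18
   3 [ 0.4934 -0.1972  2.9246] 0.208
   4 [ 0.496 -0.258 -0.18 ] 0.196
   4 [ 0.4982 -0.2584  2.9135] 0.203
t 22.90 pos [0.599  0.2837 0.0966] head 2.157 grip 0.500 zdown [ 0. -0. -1.] f [ 0.1 -0.1  0.1] gf 0.0
  tx -1.5 ty 1.5 tz 90.5 wz 0 -> [0.6011 0.2833 0.0061] 2.157
```

View pics/w6.png

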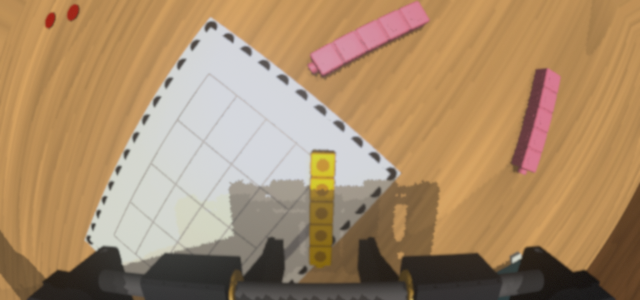

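The wrist view shows the 5-cube train at (322,208), centred and square, with its stud towards the wrist as planned. I'll pick it up.

jog_arm --increments '[{"tx": -2,"ty": 0,"tz": 35,"wx": 0,"wy": 0,"wz": 0,"gripper": 0.5},{"tx": -2,"ty": 0,"tz": 65,"wx": 0,"wy": 0,"wz": 0,"gripper": 0.5},{"tx": -2,"ty": 0,"tz": 82,"wx": 0,"wy": 0,"wz": 0,"gripper": 0.5},{"tx": -2,"ty": 0,"tz": 91,"wx": 0,"wy": 0,"wz": 0,"gripper": 0.5},{"tx": -2,"ty": 0,"tz": 91,"wx": 0,"wy": 0,"wz": 0,"gripper": 0.4}]'

```text
time: 23.32
position: [0.5986, 0.282, 0.0034]
tool_rot: [-1.481, -2.768, 0.004]
ft_force: [-0.5, -0.3, -0.9]
grip_width: 0.477
grip_force: 0.0
```

jog_arm --increments '[{"tx": 0,"ty": 0,"tz": 0,"wx": 0,"wy": 0,"wz": 0,"gripper": 0.3},{"tx": 0,"ty": 0,"tz": 0,"wx": 0,"wy": 0,"wz": 0,"gripper": 0.15},{"tx": 0,"ty": 0,"tz": 0,"wx": 0,"wy": 0,"wz": 0,"gripper": 0.15},{"tx": 0,"ty": 0,"tz": 0,"wx": 0,"wy": 0,"wz": 0,"gripper": 0.15},{"tx": 0,"ty": 0,"tz": 0,"wx": 0,"wy": 0,"wz": 0,"gripper": 0.15}]'

```text
time: 23.73
position: [0.6008, 0.2832, 0.0072]
tool_rot: [1.482, 2.768, 0.003]
ft_force: [-0.3, -0.1, 4.3]
grip_width: 0.231
grip_force: 14.9
```

jog_arm --increments '[{"tx": 0,"ty": 0,"tz": 0,"wx": 0,"wy": 0,"wz": 0,"gripper": 0.15},{"tx": 0,"ty": 0,"tz": 0,"wx": 0,"wy": 0,"wz": 0,"gripper": 0.15},{"tx": 0,"ty": 0,"tz": -25,"wx": 0,"wy": 0,"wz": 0,"gripper": 0.15},{"tx": 0,"ty": 0,"tz": -55,"wx": 0,"wy": 0,"wz": 0,"gripper": 0.15},{"tx": 0,"ty": 0,"tz": -85,"wx": 0,"wy": 0,"wz": 0,"gripper": 0.15}]'

```text
time: 24.15
position: [0.5992, 0.2821, 0.0907]
tool_rot: [-1.481, -2.769, 0.003]
ft_force: [0.3, 0.7, -0.1]
grip_width: 0.227
grip_force: 14.9
```

```bash
python3 -c "
from plan import *
vision.get_image('top');vision.get_image('top')
plan([(.4972,-.3212,.095,2.974)],step=.16)"
```

```text
t 24.25 pos [0.6026 0.2849 0.0962] head 2.159 grip 0.226 zdown [ 0.008  0.004 -1.   ] f [ 0.8  0.2 -0.1] gf 14.9
  tx -111 ty -106 tz 0 wz -0.2 -> [0.5759 0.1337 0.0962] 2.359
  tx -89 ty -126 tz 1 wz -0.21 -> [ 0.5502 -0.0184  0.0952] 2.569
  tx -60 ty -142 tz -0 wz -0.2 -> [ 0.5236 -0.1702  0.0952] 2.769
  tx -30 ty -150 tz 0 wz -0.21 -> [ 0.4969 -0.3208  0.0952] 2.979
```

jog_arm --increments '[{"tx": -22,"ty": -21,"tz": 0,"wx": 0,"wy": 0,"wz": -0.04,"gripper": 0.15},{"tx": -44,"ty": -42,"tz": 0,"wx": 0,"wy": 0,"wz": -0.08,"gripper": 0.15},{"tx": -66,"ty": -63,"tz": 0,"wx": 0,"wy": 0,"wz": -0.12,"gripper": 0.15},{"tx": -88,"ty": -84,"tz": 0,"wx": 0,"wy": 0,"wz": -0.16,"gripper": 0.15},{"tx": -111,"ty": -106,"tz": 0,"wx": 0,"wy": 0,"wz": -0.2,"gripper": 0.15}]'

```text
time: 24.67
position: [0.5724, 0.1301, 0.0898]
tool_rot: [-1.194, -2.905, 0.001]
ft_force: [0.1, -1.1, 0.2]
grip_width: 0.23
grip_force: 14.9
```

jog_arm --increments '[{"tx": -18,"ty": -25,"tz": 0,"wx": 0,"wy": 0,"wz": -0.04,"gripper": 0.15},{"tx": -36,"ty": -50,"tz": 0,"wx": 0,"wy": 0,"wz": -0.08,"gripper": 0.15},{"tx": -54,"ty": -75,"tz": 0,"wx": 0,"wy": 0,"wz": -0.12,"gripper": 0.15},{"tx": -72,"ty": -100,"tz": 0,"wx": 0,"wy": 0,"wz": -0.16,"gripper": 0.15},{"tx": -89,"ty": -126,"tz": 1,"wx": 0,"wy": 0,"wz": -0.21,"gripper": 0.15}]'

```text
time: 25.08
position: [0.5469, -0.0223, 0.0891]
tool_rot: [0.884, 3.014, -0.001]
ft_force: [1.3, 0.1, -1.1]
grip_width: 0.229
grip_force: 14.9
```

jog_arm --increments '[{"tx": -12,"ty": -28,"tz": 0,"wx": 0,"wy": 0,"wz": -0.04,"gripper": 0.15},{"tx": -24,"ty": -56,"tz": 0,"wx": 0,"wy": 0,"wz": -0.08,"gripper": 0.15},{"tx": -36,"ty": -84,"tz": 0,"wx": 0,"wy": 0,"wz": -0.12,"gripper": 0.15},{"tx": -48,"ty": -112,"tz": 0,"wx": 0,"wy": 0,"wz": -0.16,"gripper": 0.15},{"tx": -60,"ty": -142,"tz": 0,"wx": 0,"wy": 0,"wz": -0.2,"gripper": 0.15}]'

```text
time: 25.5
position: [0.5202, -0.1737, 0.0891]
tool_rot: [-0.579, -3.088, 0.0]
ft_force: [0.9, -0.1, -1.7]
grip_width: 0.23
grip_force: 14.9
```

jog_arm --increments '[{"tx": -6,"ty": -32,"tz": 0,"wx": 0,"wy": 0,"wz": -0.05,"gripper": 0.15},{"tx": -12,"ty": -64,"tz": 0,"wx": 0,"wy": 0,"wz": -0.1,"gripper": 0.15},{"tx": -18,"ty": -96,"tz": 0,"wx": 0,"wy": 0,"wz": -0.15,"gripper": 0.15},{"tx": -25,"ty": -126,"tz": 0,"wx": 0,"wy": 0,"wz": -0.19,"gripper": 0.15},{"tx": -30,"ty": -150,"tz": 0,"wx": 0,"wy": 0,"wz": -0.21,"gripper": 0.15}]'

```text
time: 25.92
position: [0.4928, -0.3263, 0.0887]
tool_rot: [-0.257, -3.13, 0.001]
ft_force: [0.1, 0.6, -1.0]
grip_width: 0.227
grip_force: 14.9
```

jog_arm --increments '[{"tx": 0,"ty": 0,"tz": 20,"wx": 0,"wy": 0,"wz": 0,"gripper": 0.15},{"tx": 0,"ty": 0,"tz": 40,"wx": 0,"wy": 0,"wz": 0,"gripper": 0.15},{"tx": 0,"ty": 0,"tz": 50,"wx": 0,"wy": 0,"wz": 0,"gripper": 0.15},{"tx": 0,"ty": 0,"tz": 50,"wx": 0,"wy": 0,"wz": 0,"gripper": 0.15},{"tx": 0,"ty": 0,"tz": 50,"wx": 0,"wy": 0,"wz": 0,"gripper": 0.15}]'

```text
time: 26.33
position: [0.4941, -0.3224, 0.0392]
tool_rot: [-0.254, -3.13, -0.001]
ft_force: [0.4, 0.6, 0.3]
grip_width: 0.229
grip_force: 14.9
```

```bash
python3 -c "
from plan import *
vision.get_image('top');vision.get_image('top')
plan([(.4972,-.3212,.0072,2.974)],rd=.5)"
```

```text
t 26.43 pos [ 0.4952 -0.3229  0.0406] head 2.980 grip 0.229 zdown [ 0.001 -0.001 -1.   ] f [ 0.  -0.1 -0.1] gf 14.9
  tx -1.5 ty 2 tz 33.5 wz 0.01 -> [ 0.497  -0.3211  0.0071] 2.970
```

jog_arm --increments '[{"tx": -1.5,"ty": 2,"tz": 15,"wx": 0,"wy": 0,"wz": 0.01,"gripper": 0.15},{"tx": -1.5,"ty": 2,"tz": 26,"wx": 0,"wy": 0,"wz": 0.01,"gripper": 0.15},{"tx": -1.5,"ty": 2,"tz": 32,"wx": 0,"wy": 0,"wz": 0.01,"gripper": 0.15},{"tx": -1.5,"ty": 2,"tz": 33,"wx": 0,"wy": 0,"wz": 0.01,"gripper": 0.15},{"tx": -1.5,"ty": 2,"tz": 33,"wx": 0,"wy": 0,"wz": 0.01,"gripper": 0.15}]'

```text
time: 26.85
position: [0.4962, -0.3211, 0.0065]
tool_rot: [-0.27, -3.129, 0.0]
ft_force: [-1.7, 0.6, 3.6]
grip_width: 0.224
grip_force: 15.0
```

jog_arm --increments '[{"tx": 0,"ty": 0,"tz": 0,"wx": 0,"wy": 0,"wz": 0,"gripper": 0.15},{"tx": 0,"ty": 0,"tz": 0,"wx": 0,"wy": 0,"wz": 0,"gripper": 0.15},{"tx": 0,"ty": 0,"tz": 0,"wx": 0,"wy": 0,"wz": 0,"gripper": 0.25},{"tx": 0,"ty": 0,"tz": 0,"wx": 0,"wy": 0,"wz": 0,"gripper": 0.35},{"tx": 0,"ty": 0,"tz": 0,"wx": 0,"wy": 0,"wz": 0,"gripper": 0.42}]'

```text
time: 27.27
position: [0.4958, -0.3215, 0.0062]
tool_rot: [-0.271, -3.13, 0.0]
ft_force: [0.1, -0.6, -0.4]
grip_width: 0.328
grip_force: 0.0
```

jog_arm --increments '[{"tx": 0,"ty": 0,"tz": 0,"wx": 0,"wy": 0,"wz": 0,"gripper": 0.42},{"tx": 0,"ty": 0,"tz": -15,"wx": 0,"wy": 0,"wz": 0,"gripper": 0.42},{"tx": 0,"ty": 0,"tz": -50,"wx": 0,"wy": 0,"wz": 0,"gripper": 0.42},{"tx": 0,"ty": 0,"tz": -80,"wx": 0,"wy": 0,"wz": 0,"gripper": 0.42},{"tx": 0,"ty": 0,"tz": -95,"wx": 0,"wy": 0,"wz": 0,"gripper": 0.42}]'

```text
time: 27.68
position: [0.4982, -0.3217, 0.1061]
tool_rot: [0.27, 3.125, -0.004]
ft_force: [1.5, 0.2, 0.2]
grip_width: 0.419
grip_force: 0.0
```

```bash
python3 -c "
from plan import *
vision.get_image('top');vision.get_image('top')
plan([(.5,.12,.1,2.974)])"
```

```text
t 27.78 pos [ 0.4982 -0.3222  0.1054] head 2.969 grip 0.417 zdown [ 0.005 -0.004 -1.   ] f [0.2 0.1 0.4] gf 0.0
  tx 25 ty 145 tz 2 wz -0 -> [ 0.4985 -0.1751  0.1034] 2.969
  tx 25 ty 146 tz 2 wz -0 -> [ 0.499  -0.027   0.1014] 2.969
  tx 24 ty 145 tz 1 wz -0.01 -> [0.5003 0.12   0.1004] 2.979
```

jog_arm --increments '[{"tx": 25,"ty": 145,"tz": 2,"wx": 0,"wy": 0,"wz": 0,"gripper": 0.42},{"tx": 25,"ty": 145,"tz": 2,"wx": 0,"wy": 0,"wz": 0,"gripper": 0.42},{"tx": 25,"ty": 145,"tz": 2,"wx": 0,"wy": 0,"wz": 0,"gripper": 0.42},{"tx": 25,"ty": 145,"tz": 2,"wx": 0,"wy": 0,"wz": 0,"gripper": 0.42},{"tx": 25,"ty": 145,"tz": 2,"wx": 0,"wy": 0,"wz": 0,"gripper": 0.42}]'

```text
time: 28.2
position: [0.4956, -0.1674, 0.099]
tool_rot: [-0.257, -3.129, -0.002]
ft_force: [-0.0, -0.3, 1.2]
grip_width: 0.419
grip_force: 0.0
```

jog_arm --increments '[{"tx": 25,"ty": 146,"tz": 2,"wx": 0,"wy": 0,"wz": 0,"gripper": 0.42},{"tx": 25,"ty": 146,"tz": 2,"wx": 0,"wy": 0,"wz": 0,"gripper": 0.42},{"tx": 25,"ty": 146,"tz": 2,"wx": 0,"wy": 0,"wz": 0,"gripper": 0.42},{"tx": 25,"ty": 146,"tz": 2,"wx": 0,"wy": 0,"wz": 0,"gripper": 0.42},{"tx": 25,"ty": 146,"tz": 2,"wx": 0,"wy": 0,"wz": 0,"gripper": 0.42}]'

```text
time: 28.62
position: [0.496, -0.0204, 0.0974]
tool_rot: [-0.258, -3.131, -0.002]
ft_force: [-0.1, 1.3, 0.2]
grip_width: 0.421
grip_force: 0.0
```

jog_arm --increments '[{"tx": 24,"ty": 145,"tz": 1,"wx": 0,"wy": 0,"wz": 0,"gripper": 0.42},{"tx": 24,"ty": 145,"tz": 1,"wx": 0,"wy": 0,"wz": 0,"gripper": 0.42},{"tx": 24,"ty": 145,"tz": 1,"wx": 0,"wy": 0,"wz": 0,"gripper": 0.42},{"tx": 24,"ty": 145,"tz": 1,"wx": 0,"wy": 0,"wz": 0,"gripper": 0.42},{"tx": 24,"ty": 145,"tz": 1,"wx": 0,"wy": 0,"wz": 0,"gripper": 0.42}]'

```text
time: 29.03
position: [0.4973, 0.126, 0.0966]
tool_rot: [-0.26, -3.131, -0.004]
ft_force: [-1.2, 0.0, 0.8]
grip_width: 0.419
grip_force: 0.0
```

Run:
```python
from plan import *
from fit import *
mp=np.array([.4447,-.3094,-.1677])
for cam in("top","scene"):
    im=vision.get_image(cam);M=mask(im);m=fit_mat(im,mp);c,s=np.cos(m[2]),np.sin(m[2])
    big=cv2.resize(im["color"],None,fx=6,fy=6,interpolation=cv2.INTER_CUBIC)
    for n in(2,3,4,5):
        t=pose(m)(np.array([[n*.01,.06*(5-n),.0]]))[0]
        p=fit_train(im,M,n,[t[0],t[1],m[2]]);e=p[:2]-t[:2]
        print(cam,n,"along %.1f lat %.1f mm yaw %.3f"%((c*e[0]+s*e[1])*1e3,(-s*e[0]+c*e[1])*1e3,p[2]-m[2]))
        for z in(.0015,.0215):
            P=np.array([[0,-.01,z],[.02*n,-.01,z],[.02*n,.01,z],[0,.01,z]])+[0,.06*(5-n),0]
            cv2.polylines(big,[np.round((proj(im,pose(m)(P))+.5)*6).astype(np.int32)],True,(255,0,0))
    q=(proj(im,pose(m)(np.array([[.05,.09,0]])))[0]*6).astype(int)
    cv2.imwrite(f"pics/d_{cam}.png",big[q[1]-300:q[1]+300,q[0]-400:q[0]+400])
```

```text
mat [ 0.4448 -0.3093 -0.1673] 124.1197509765625
   2 [ 0.4904 -0.1319 -0.1944] 0.188
   2 [ 0.4918 -0.1318  2.9755] 0.223
top 2 along -4.6 lat 2.5 mm yaw -0.027
   3 [ 0.492  -0.196  -0.1722] 0.178
   3 [ 0.4927 -0.1964  2.9293] 0.209
top 3 along -2.3 lat -0.4 mm yaw -0.005
   4 [ 0.4969 -0.2573 -0.1553] 0.196
   4 [ 0.4985 -0.2579  2.9258] 0.205
top 4 along 2.7 lat -0.1 mm yaw 0.012
   5 [ 0.4959 -0.3177 -0.2002] 0.181
   5 [ 0.4984 -0.3192  2.9153] 0.19
top 5 along 1.8 lat 0.3 mm yaw -0.033
mat [ 0.4411 -0.2948 -0.0895] 152.0912322998047
   2 [ 0.4838 -0.1355  0.0581] 0.288
   2 [ 0.4849 -0.1354  3.2187] 0.286
scene 2 along 9.3 lat -17.3 mm yaw 3.308
   3 [ 0.4873 -0.2     0.0038] 0.306
   3 [ 0.4874 -0.2001  3.1421] 0.307
scene 3 along 7.5 lat -21.4 mm yaw 0.093
   4 [ 0.4924 -0.2608 -0.0424] 0.297
   4 [ 0.4911 -0.2612  3.0843] 0.294
scene 4 along 6.7 lat -22.1 mm yaw 3.174
   5 [ 0.4904 -0.3226 -0.0789] 0.302
   5 [ 0.4903 -0.3224  3.053 ] 0.304
scene 5 along 1.5 lat -23.3 mm yaw 0.011
```

View pics/d_top.png

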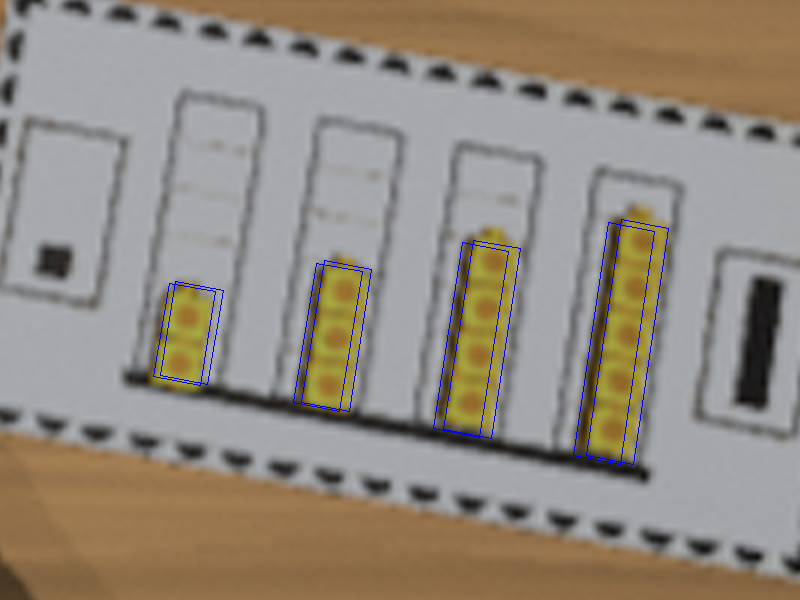

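The top view shows all four trains in the right lanes. The 3-, 4- and 5-cube trains at (335,335), (478,335) and (622,335) are within about 2 mm of the blue targets. The 2-cube train at (183,335) hangs about 4 mm over the start line and sits 2.5 mm off to the left, so I'll regrip and shift it.

```bash
python3 -c "
from plan import *
plan([(.494,-.0,.1,2.974),(.4935,-.1358,.06,2.974)])"
```

```text
t 29.13 pos [0.498  0.1203 0.0959] head 2.970 grip 0.419 zdown [-0.001 -0.001 -1.   ] f [ 0.7 -0.6  0.2] gf 0.0
  tx -17 ty -119 tz -4 wz -0 -> [4.945e-01 2.000e-04 9.990e-02] 2.970
  tx -22 ty -134 tz 40 wz -0 -> [ 0.4933 -0.1356  0.0599] 2.970
```

jog_arm --increments '[{"tx": -17,"ty": -119,"tz": -4,"wx": 0,"wy": 0,"wz": 0,"gripper": 0.45},{"tx": -17,"ty": -119,"tz": -4,"wx": 0,"wy": 0,"wz": 0,"gripper": 0.45},{"tx": -17,"ty": -119,"tz": -4,"wx": 0,"wy": 0,"wz": 0,"gripper": 0.45},{"tx": -17,"ty": -119,"tz": -4,"wx": 0,"wy": 0,"wz": 0,"gripper": 0.45},{"tx": -17,"ty": -119,"tz": -4,"wx": 0,"wy": 0,"wz": 0,"gripper": 0.45}]'

```text
time: 29.55
position: [0.4942, -0.0055, 0.0998]
tool_rot: [-0.288, -3.127, 0.003]
ft_force: [0.4, 0.9, -0.3]
grip_width: 0.451
grip_force: 0.0
```

jog_arm --increments '[{"tx": -22,"ty": -134,"tz": 40,"wx": 0,"wy": 0,"wz": 0,"gripper": 0.45},{"tx": -22,"ty": -134,"tz": 40,"wx": 0,"wy": 0,"wz": 0,"gripper": 0.45},{"tx": -22,"ty": -134,"tz": 40,"wx": 0,"wy": 0,"wz": 0,"gripper": 0.45},{"tx": -22,"ty": -134,"tz": 40,"wx": 0,"wy": 0,"wz": 0,"gripper": 0.45},{"tx": -22,"ty": -134,"tz": 40,"wx": 0,"wy": 0,"wz": 0,"gripper": 0.45}]'

```text
time: 29.97
position: [0.4914, -0.1406, 0.0587]
tool_rot: [-0.284, -3.126, 0.0]
ft_force: [-1.3, 0.4, -0.2]
grip_width: 0.452
grip_force: 0.0
```

jog_arm --increments '[{"tx": 0,"ty": 0,"tz": 0,"wx": 0,"wy": 0,"wz": 0,"gripper": 0.45},{"tx": 0,"ty": 0,"tz": 0,"wx": 0,"wy": 0,"wz": 0,"gripper": 0.45},{"tx": 0,"ty": 0,"tz": 0,"wx": 0,"wy": 0,"wz": 0,"gripper": 0.45},{"tx": 0,"ty": 0,"tz": 0,"wx": 0,"wy": 0,"wz": 0,"gripper": 0.45},{"tx": 0,"ty": 0,"tz": 0,"wx": 0,"wy": 0,"wz": 0,"gripper": 0.45}]'

```text
time: 30.38
position: [0.4934, -0.1339, 0.0609]
tool_rot: [0.267, 3.13, -0.001]
ft_force: [0.1, -0.2, -0.4]
grip_width: 0.454
grip_force: 0.0
```

```bash
python3 -c "
from plan import *
plan([(.4935,-.1358,.006,2.974)],rd=.5)"
```

```text
t 30.38 pos [ 0.4934 -0.1339  0.0609] head 2.971 grip 0.454 zdown [ 0.001 -0.001 -1.   ] f [ 0.1 -0.2 -0.4] gf 0.0
  tx -0.5 ty -2 tz 55 wz -0 -> [ 0.4936 -0.136   0.0059] 2.971
```

jog_arm --increments '[{"tx": 0,"ty": -1,"tz": 25,"wx": 0,"wy": 0,"wz": 0,"gripper": 0.45},{"tx": 0,"ty": -1,"tz": 43,"wx": 0,"wy": 0,"wz": 0,"gripper": 0.45},{"tx": 0,"ty": -1,"tz": 52,"wx": 0,"wy": 0,"wz": 0,"gripper": 0.45},{"tx": 0,"ty": -1,"tz": 55,"wx": 0,"wy": 0,"wz": 0,"gripper": 0.45},{"tx": 0,"ty": -1,"tz": 55,"wx": 0,"wy": 0,"wz": 0,"gripper": 0.4}]'

```text
time: 30.8
position: [0.4927, -0.1354, 0.0053]
tool_rot: [-0.27, -3.129, -0.001]
ft_force: [-0.1, 0.3, 0.1]
grip_width: 0.428
grip_force: 0.0
```

jog_arm --increments '[{"tx": 0,"ty": 0,"tz": 0,"wx": 0,"wy": 0,"wz": 0,"gripper": 0.3},{"tx": 0,"ty": 0,"tz": 0,"wx": 0,"wy": 0,"wz": 0,"gripper": 0.15},{"tx": 0,"ty": 0,"tz": 0,"wx": 0,"wy": 0,"wz": 0,"gripper": 0.15},{"tx": 0,"ty": 0,"tz": 0,"wx": 0,"wy": 0,"wz": 0,"gripper": 0.15},{"tx": 0,"ty": 0,"tz": 0,"wx": 0,"wy": 0,"wz": 0,"gripper": 0.15}]' --grip_force 10

```text
time: 31.22
position: [0.4936, -0.1363, 0.0063]
tool_rot: [0.271, 3.129, -0.001]
ft_force: [-1.2, 0.7, 4.0]
grip_width: 0.23
grip_force: 10.0
```

```bash
python3 -c "
from plan import *
p,h=now()
d=(.0039,-.1384)
plan([(p[0]+.0037,-.1384,p[2],2.974)],rd=.5)"
```

```text
t 31.22 pos [ 0.4936 -0.1363  0.0063] head 2.969 grip 0.230 zdown [ 0.001 -0.001 -1.   ] f [-1.2  0.7  4. ] gf 10.0
t 31.22 pos [ 0.4936 -0.1363  0.0063] head 2.969 grip 0.230 zdown [ 0.001 -0.001 -1.   ] f [-1.2  0.7  4. ] gf 10.0
  tx -4 ty -1.5 tz -0 wz -0.01 -> [ 0.4973 -0.1384  0.0063] 2.979
```

jog_arm --increments '[{"tx": 0,"ty": 0,"tz": -4,"wx": 0,"wy": 0,"wz": 0,"gripper": 0.15},{"tx": -4,"ty": -1.5,"tz": -4,"wx": 0,"wy": 0,"wz": 0,"gripper": 0.15},{"tx": -4,"ty": -1.5,"tz": -4,"wx": 0,"wy": 0,"wz": 0,"gripper": 0.15},{"tx": -4,"ty": -1.5,"tz": -2,"wx": 0,"wy": 0,"wz": 0,"gripper": 0.15},{"tx": -4,"ty": -1.5,"tz": 0,"wx": 0,"wy": 0,"wz": 0,"gripper": 0.15}]'

```text
time: 31.63
position: [0.4968, -0.1384, 0.0058]
tool_rot: [0.272, 3.13, -0.001]
ft_force: [-2.3, -1.1, 15.3]
grip_width: 0.23
grip_force: 10.0
```

jog_arm --increments '[{"tx": 0,"ty": 0,"tz": 0,"wx": 0,"wy": 0,"wz": 0,"gripper": 0.15},{"tx": 0,"ty": 0,"tz": 0,"wx": 0,"wy": 0,"wz": 0,"gripper": 0.15},{"tx": 0,"ty": 0,"tz": 0,"wx": 0,"wy": 0,"wz": 0,"gripper": 0.25},{"tx": 0,"ty": 0,"tz": 0,"wx": 0,"wy": 0,"wz": 0,"gripper": 0.35},{"tx": 0,"ty": 0,"tz": 0,"wx": 0,"wy": 0,"wz": 0,"gripper": 0.42}]'

```text
time: 32.05
position: [0.4962, -0.1381, 0.0052]
tool_rot: [-0.271, -3.129, -0.0]
ft_force: [0.5, 0.3, -0.5]
grip_width: 0.328
grip_force: 0.0
```

jog_arm --increments '[{"tx": 0,"ty": 0,"tz": 0,"wx": 0,"wy": 0,"wz": 0,"gripper": 0.42},{"tx": 0,"ty": 0,"tz": -15,"wx": 0,"wy": 0,"wz": 0,"gripper": 0.42},{"tx": 0,"ty": 0,"tz": -50,"wx": 0,"wy": 0,"wz": 0,"gripper": 0.42},{"tx": 0,"ty": 0,"tz": -80,"wx": 0,"wy": 0,"wz": 0,"gripper": 0.42},{"tx": 0,"ty": 0,"tz": -95,"wx": 0,"wy": 0,"wz": 0,"gripper": 0.42}]'

```text
time: 32.47
position: [0.4985, -0.1378, 0.1045]
tool_rot: [0.269, 3.126, -0.002]
ft_force: [0.5, -0.3, -0.1]
grip_width: 0.416
grip_force: 0.0
```

jog_arm --increments '[{"tx": 30,"ty": 140,"tz": 0,"wx": 0,"wy": 0,"wz": 0,"gripper": 0.42},{"tx": 30,"ty": 140,"tz": 0,"wx": 0,"wy": 0,"wz": 0,"gripper": 0.42},{"tx": 30,"ty": 140,"tz": 0,"wx": 0,"wy": 0,"wz": 0,"gripper": 0.42},{"tx": 30,"ty": 140,"tz": 0,"wx": 0,"wy": 0,"wz": 0,"gripper": 0.42},{"tx": 30,"ty": 140,"tz": 0,"wx": 0,"wy": 0,"wz": 0,"gripper": 0.42}]'

```text
time: 32.88
position: [0.4905, 0.0107, 0.1015]
tool_rot: [0.257, 3.13, 0.001]
ft_force: [0.5, 0.4, -1.1]
grip_width: 0.425
grip_force: 0.0
```

jog_arm --increments '[{"tx": 20,"ty": 120,"tz": 0,"wx": 0,"wy": 0,"wz": 0,"gripper": 0.42},{"tx": 20,"ty": 120,"tz": 0,"wx": 0,"wy": 0,"wz": 0,"gripper": 0.42},{"tx": 20,"ty": 120,"tz": 0,"wx": 0,"wy": 0,"wz": 0,"gripper": 0.42},{"tx": 20,"ty": 120,"tz": 0,"wx": 0,"wy": 0,"wz": 0,"gripper": 0.42},{"tx": 20,"ty": 120,"tz": 0,"wx": 0,"wy": 0,"wz": 0,"gripper": 0.42}]'

```text
time: 33.3
position: [0.4915, 0.1292, 0.1011]
tool_rot: [0.261, 3.13, 0.001]
ft_force: [0.5, 0.3, 0.4]
grip_width: 0.417
grip_force: 0.0
```

Run:
```python
from plan import *
from fit import *
now()
im=vision.get_image("top");M=mask(im);m=fit_mat(im,[.4447,-.3094,-.1677]);c,s=np.cos(m[2]),np.sin(m[2])
big=cv2.resize(im["color"],None,fx=6,fy=6,interpolation=cv2.INTER_CUBIC)
for n in(2,3,4,5):
    t=pose(m)(np.array([[n*.01,.06*(5-n),.0]]))[0]
    p=fit_train(im,M,n,[t[0],t[1],m[2]]);e=p[:2]-t[:2]
    print(n,"along %.1f lat %.1f mm yaw %.3f"%((c*e[0]+s*e[1])*1e3,(-s*e[0]+c*e[1])*1e3,p[2]-m[2]))
    for z in(.0215,):
        P=np.array([[0,-.01,z],[.02*n,-.01,z],[.02*n,.01,z],[0,.01,z]])+[0,.06*(5-n),0]
        cv2.polylines(big,[np.round((proj(im,pose(m)(P))+.5)*6).astype(np.int32)],True,(255,0,0))
q=(proj(im,pose(m)(np.array([[.05,.09,0]])))[0]*6).astype(int)
cv2.imwrite("pics/e_top.png",big[q[1]-300:q[1]+300,q[0]-400:q[0]+400])
```

```text
t 33.30 pos [0.4915 0.1292 0.1011] head 2.975 grip 0.417 zdown [ 0.  0. -1.] f [0.5 0.3 0.4] gf 0.0
mat [ 0.4447 -0.3093 -0.1677] 124.0638427734375
   2 [ 0.4926 -0.1351 -0.1661] 0.18
   2 [ 0.4944 -0.1352  2.973 ] 0.225
2 along -1.9 lat -0.2 mm yaw 0.002
   3 [ 0.4917 -0.1969 -0.1507] 0.179
   3 [ 0.4936 -0.1969  2.914 ] 0.209
3 along -2.4 lat -1.3 mm yaw 0.017
   4 [ 0.4959 -0.2574 -0.2061] 0.193
   4 [ 0.498  -0.2578  2.927 ] 0.203
4 along 1.8 lat -0.3 mm yaw -0.038
   5 [ 0.4959 -0.3177 -0.2001] 0.182
   5 [ 0.4977 -0.319   2.9168] 0.19
5 along 1.8 lat 0.2 mm yaw -0.032
```

View pics/e_top.png

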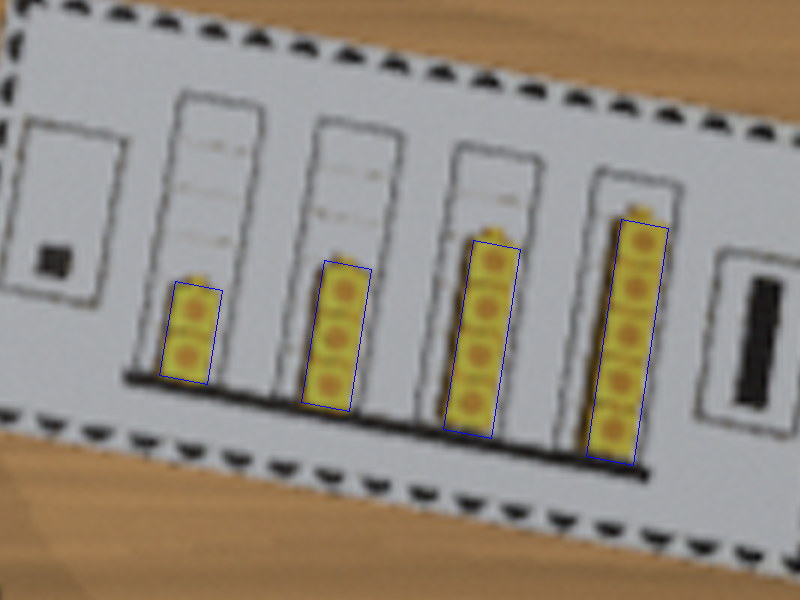

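All four trains now lie on their blue targets with their flat ends on the start line, at (190,332), (335,335), (480,338) and (625,340). The gripper is clear of everything, so I'm handing in.

```bash
python3 -c "
from bench import ctrl
print(ctrl.close_job())"
```

```text
the job is handed in; nothing more can be done
None
```

All four yellow trains lie in order of length in their lanes, shortest beside the short-bar card, flat ends within about 2 mm of the start line in the last top-camera picture; the arm was never near the mug, and the job was handed in at about 33 s of the 93 s allowed.

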